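# Break down the drying pile of stack-nest trays on the grafting bench

### The arm

A 6-joint arm with a two-finger parallel gripper is mounted at the origin on the work surface. World frame = base frame: x ahead of the robot, y to its left, z up, the work surface at z = 0. Lengths are in m, angles in degrees, forces in N, time in s.
With the tool pointing down it reaches from about 0.325 to 0.9 m from the base axis. Payload 6.1 kg.
Tool frame: the origin (TCP) lies on the centre line of the jaws, within the pads' length; the fingertips stand 14 mm ahead of it and the grasp point (between the pads) lies 5 mm behind it; z points along the fingers, y is the direction in which the jaws open and shut (so a half turn about z gives the same grasp; the last joint's range is limited). The gripper opens to 85 mm and grips with 20 to 120 N. Pads are 22 mm wide; open, the fingers measure 114 mm over their backs; the gripper's body (76 mm by 85 mm) begins 54 mm behind the grasp point. The pads swing forward as they close: fully open they stand 13 mm farther back than shut.
Start: joints at [-84.402, 12.628, 87.462, -0, 79.91, -7.225], TCP at [0.139, -0.609, 0.245] pointing down, gripper open.
Joint ranges: [-170.65, 170.65], [-52.31, 119.04], [5.05, 147.46], [-71.25, 251.25], [11.57, 151.72], [-153.62, 153.62]. Speed limits (degrees/s): [147.25, 147.25, 172.46, 180, 180, 180].

### API

Orientations are given as [roll, pitch, yaw] about the fixed x, y, z axes, in that order (R = Rz(yaw) Ry(pitch) Rx(roll)).
In Python, from bench import robot gives the robot as it stands.
- The arm moves only by the shell command python3 -m creep 'ROWS' [OPENING] [FORCE]. ROWS is JSON, a list of rows, each a list of 4 numbers: the shift along the tool's x, y, z in mm, then the turn about the tool's z in degrees. In form: [[x, y, z, roll], ...]. A call has exactly 8 rows; each row is the pose to reach, as a shift and turn from the pose commanded when the call began, along the tool's axes at that moment; what a row does not reach only later rows make up. A row lasts 1/8 s, in which the tool goes at most 62.5 mm and 10.7 degrees, less where a joint would pass 70% of its speed; a pose out of reach is approached as far as the arm can. A call with a gripper value outside its range is refused whole. OPENING is the closure, from -1 (fully open) to 1 (shut), set as the call begins (- or left out, the last holds). The fingers move at their own pace and stop on an object; FORCE is the grip in N (left out, the last holds). Time passes only in rows, so rows that repeat a pose let the fingers close, or fill a call up. It gives the time, the measured TCP pose, the force and the opening at its end, in the units of the state.
- robot.observe(): the state, without advancing time (a new reading comes with each control period).
- robot.read_camera(name): name is "side" or "top"; returns a dict with "img" (480x640x3 uint8, red, green, blue), "intrinsics" (3x3 intrinsics, pixels), "R" (3x3) and "t" (3): a world point X has camera coordinates R X + t. Camera axes: x right, y down, z forward; pixel columns grow to the right and rows downward; lengths in m; the calibration is good to about 2 mm. A picture is of the moment at which its call begins. There is no depth.
- robot.job_done(): hands the job in, once; it reports no verdict.
The state is a dict: "t": time; "joint_pos": joint angles; "dq": joint speeds; "effort": joint torques, N m; "tool_pos": TCP position; "tool_rot": TCP orientation; "wrist_force": force on the tool from outside, world axes, zero at the start; "wrist_torque": the same for the moment, N m; "opening": finger opening in m.
Only numpy, scipy, OpenCV 4.12 (cv2) and the standard library are available. Lean on these libraries where they do the work, as an engineer would, in place of code of your own. Each camera call takes 0.05 s, during which the arm holds its last target.

### The job

The three washed trays are drying in a criss-cross pile: working from the top of the pile down, put each at the place with its own colour of label. The blue and the red tray go flat in the middle of their drip plates, lengthways, either end first; the yellow plate already holds a yellow tray full of grafts, so stack the empty yellow tray squarely on that one, turned end for end from it (white grips at opposite ends) so that it stands on the lugs inside the rim instead of nesting onto the grafts. Lower each tray until it sits before you let go of it, and do not shove the full tray or the amber jar about or tip them.

Things in the scene. Friction and masses are not known exactly. Their poses are not given: they have to be found in the camera images.
- tray_blue_mid (a point): Empty BLUE plastic tray, top of the criss-cross pile, open on top, 150 long (x) x 60 wide (y) over the rim, 56 mm high, 80 g. Grip it from above across its width at mid-length: the rim band (top 16 mm) has upright sides 60 mm apart; below, it tapers to a flat 133 x 43 mm base. +x points to the end with the WHITE grip (8 mm beyond the rim). Point: tray centre, 28 mm above its underside.
- tray_yellow_mid (a point): Empty YELLOW tray, middle of the pile, same shape, point and axes as the blue one. All trays have three stacking lugs inside the rim: one white lug at the middle of the +x (white grip) end, two in the corners of the -x end. Each piled tray lies flat across the rim of the one below, 56 mm higher.
- tray_red_mid (a point): Empty RED tray, bottom of the pile, standing on the bench; same shape, point and axes as the blue one.
- full_yellow_mid (a point): FULL YELLOW tray (loose, 400 g) on the yellow plate, same shape, point and axes, with brown graft sticks up to 34 mm high inside. A tray turned end for end from it (+x opposite) sinks 4 mm into the rim, 5 mm play each way, and stands on the lugs: its point is then 52 mm above this one. Facing the same way it drops past the lugs onto the sticks.
- plate_blue: Place of the blue tray: fixed black drip plate 180 (x, its length) x 90 mm, rim 9 mm high, inside 174 x 84 mm with its floor 3 mm above the bench; a BLUE label head (56 x 34 mm, 42 mm high) stands just past its +x end. Origin: centre of its underside, on the bench. A tray standing on it has its point 31 mm above this origin.
- plate_red: Place of the red tray: fixed black drip plate 180 (x, its length) x 90 mm, rim 9 mm high, inside 174 x 84 mm with its floor 3 mm above the bench; a RED label head (56 x 34 mm, 42 mm high) stands just past its +x end. Origin: centre of its underside, on the bench. Heights as for the blue plate.
- plate_yellow: Place of the full yellow tray: fixed black drip plate 180 (x, its length) x 90 mm, rim 9 mm high, inside 174 x 84 mm with its floor 3 mm above the bench; a YELLOW label head (56 x 34 mm, 42 mm high) stands just past its +x end. Origin: centre of its underside, on the bench.
- jar_mid (a point): Bystander: closed amber glass jar with a black cap, 60 mm across, 75 mm high, loose on the bench; the point is its centre, half-way up.
There are look-alikes about, which are no part of the job. There is more than one size of the part that bears tray_red_mid; the job needs the smallest. Of the things that look like the part that bears tray_blue_mid, the larger one is meant.

How it is judged (in metres and radians):
On the way, in this order (a step that is already met when the one before it is completed fails the run):
1. the blue tray is lowered in the hand onto the blue plate (within 8 mm of sitting, inside the plate) (horizontal distance between tray_blue_mid and plate_blue below 0.015 m and z of tray_blue_mid in the frame of plate_blue between 0.025 and 0.039 m and contact force between the fingers and tray_blue above 0.5 N), for 0.1 s.
2. the empty yellow tray is lowered in the hand onto the full yellow tray (within 8 mm of sitting) (horizontal distance between tray_yellow_mid and full_yellow_mid below 0.01 m and z of tray_yellow_mid in the frame of full_yellow_mid between 0.049 and 0.06 m and contact force between the fingers and tray_yellow above 0.5 N), for 0.1 s.
3. the red tray is lowered in the hand onto the red plate (within 8 mm of sitting, inside the plate) (horizontal distance between tray_red_mid and plate_red below 0.015 m and z of tray_red_mid in the frame of plate_red between 0.025 and 0.039 m and contact force between the fingers and tray_red above 0.5 N), for 0.1 s.
At the end, for the whole second after the job is handed in: Blue and red trays flat on their plates: centred to 15 mm, lengthways to 0.2 rad. Empty yellow tray on the lugs of the full one: centred to 8 mm, 49-55 mm above it, in line to 0.12 rad, level to 0.04. Full tray flat on its plate, within 20 mm of its centre. All at rest (horizontal distance between tray_blue_mid and plate_blue below 0.015 m and z of tray_blue_mid in the frame of plate_blue between 0.025 and 0.037 m and angle between the x axis of tray_blue_mid and the x axis of plate_blue, either way round below 0.2 rad and angle between each of tray_blue_mid, tray_red_mid, full_yellow_mid's own z axis and vertical below 0.06 rad and horizontal distance between tray_red_mid and plate_red below 0.015 m and z of tray_red_mid in the frame of plate_red between 0.025 and 0.037 m and angle between the x axis of tray_red_mid and the x axis of plate_red, either way round below 0.2 rad and horizontal distance between tray_yellow_mid and full_yellow_mid below 0.008 m and z of tray_yellow_mid in the frame of full_yellow_mid between 0.049 and 0.055 m and angle between the x axis of tray_yellow_mid and the x axis of full_yellow_mid, either way round below 0.12 rad and angle between tray_yellow_mid's own z axis and vertical below 0.04 rad and horizontal distance between full_yellow_mid and plate_yellow below 0.02 m and z of full_yellow_mid in the frame of plate_yellow below 0.037 m and linear speed of each of tray_blue, tray_yellow, tray_red, full_yellow below 0.02 m/s); the robot touches nothing.
It fails at once if the full yellow tray is shoved more than 25 mm or tipped (distance of full_yellow_mid from where it was at the start of the episode above 0.025 m or angle between full_yellow_mid's own z axis and vertical above 0.2 rad).
It fails at once if the amber jar is shoved more than 25 mm or tipped (distance of jar_mid from where it was at the start of the episode above 0.025 m or angle between jar_mid's own z axis and vertical above 0.3 rad).
It also fails if it takes over 109 s, if anything falls off the work surface, if the arm or the gripper's body presses on something with over 40 N, if the wrist force passes 120 N, or if a joint passes its speed limit or range.

## Working session

There is one attempt and no reset: what is moved stays moved. The work goes in short steps, Python scripts to look and compute and a shell command to move; the robot and the scene stay as the last step left them, time stands still between calls to the robot, and variables do not carry over. Pictures are saved under pics/ and viewed, and the job is handed in when it is done.

```bash
ls; mkdir -p pics
python3 - <<'E'
from bench import robot
import cv2,json,numpy as np
s=robot.observe();print(s)
for n in("side","top"):
    c=robot.read_camera(n);cv2.imwrite(f"pics/{n}0.png",c["img"][:,:,::-1])
    print(n,c["intrinsics"],c["R"],c["t"])
E
```

```text
pics
{'t': 0.0, 'joint_pos': array([-8.44025263e+01,  1.26739766e+01,  8.75266542e+01,  6.01829474e-05,
        7.99111753e+01, -7.22587187e+00]), 'dq': array([-0.05547688,  0.00536121,  0.06463784,  0.07106306, -0.0182908 ,
        0.01251947]), 'effort': array([ 2.98894008e-05, -4.96902931e+01, -3.89395773e+01, -1.69659666e-04,
        1.08877823e-02,  3.04781331e-06]), 'tool_pos': array([ 0.13864561, -0.60882483,  0.24420469]), 'tool_rot': array([-1.79889089e+02, -1.41218581e-02,  1.28233213e+01]), 'wrist_force': array([-0.40679525, -0.0477001 ,  0.00496206]), 'wrist_torque': array([-0.01646324,  0.00387515, -0.00781349]), 'opening': 0.08535368807835428}
side [[433.76833307   0.         325.1930421 ]
 [  0.         433.76833307 239.25695925]
 [  0.           0.           1.        ]] [[-0.87021144 -0.49234387 -0.01815373]
 [-0.33751632  0.6225882  -0.70602172]
 [ 0.35890776 -0.608261   -0.70795747]] [0.40230044 0.23070553 1.04891924]
top [[443.20785924   0.         319.49839721]
 [  0.         443.20785924 242.10911956]
 [  0.           0.           1.        ]] [[-0.01785837 -0.99948039 -0.0268334 ]
 [-0.99725369  0.01973504 -0.07138345]
 [ 0.07187592  0.02548491 -0.99708795]] [0.03380266 0.47768347 1.19399017]
```

View pics/side0.png

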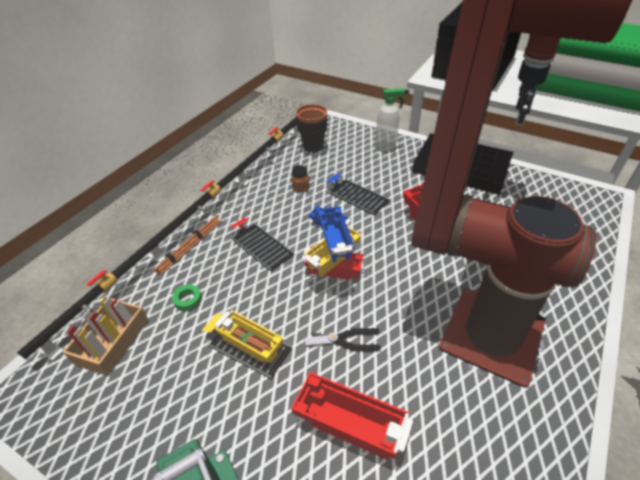

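View pics/top0.png

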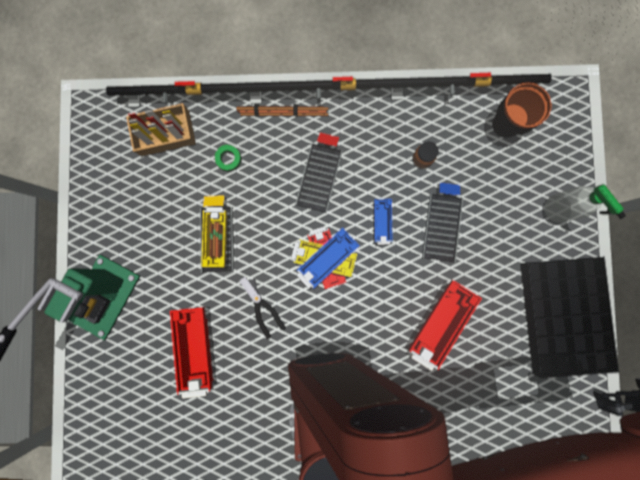

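The side view shows the pile at about (335,245). The top view shows it at (328,258), with blue on top, then yellow, then red.

- **Blue candidates:** (328,258) on the pile and (382,221) on the bench. The pile one is larger and is the one meant.
- **Red candidates:** (325,260) at the pile's bottom, (192,350) and (446,325). The two on the bench are bigger, so the smallest, in the pile, is meant.
- **Plates (top view):** red (320,173), blue (444,225), yellow (214,238).
- **Jar (top view):** (427,153).

I'll confirm these with enlarged crops.

```bash
cat > h.py <<'E'
import cv2,numpy as np
from bench import robot
def crop(n,x0,y0,x1,y1,k,out,c=None):
    c=c or robot.read_camera(n)
    im=cv2.resize(c["img"][y0:y1,x0:x1],None,fx=k,fy=k,interpolation=cv2.INTER_CUBIC)[:,:,::-1].copy()
    st=10 if k>=4 else 20
    for u in range((x0+st-1)//st*st,x1,st):
        cv2.line(im,((u-x0)*k,0),((u-x0)*k,6),(0,255,255),1); cv2.putText(im,str(u),((u-x0)*k,16),0,.35,(0,255,255),1)
    for v in range((y0+st-1)//st*st,y1,st):
        cv2.line(im,(0,(v-y0)*k),(6,(v-y0)*k),(0,255,255),1); cv2.putText(im,str(v),(8,(v-y0)*k+4),0,.35,(0,255,255),1)
    cv2.imwrite("pics/"+out,im); return c
def unproj(c,uv,z):
    K,R,t=map(np.array,(c["intrinsics"],c["R"],c["t"]))
    d=R.T@np.linalg.solve(K,[uv[0],uv[1],1]); o=-R.T@t
    return o+d*(z-o[2])/d[2]
def proj(c,X):
    p=np.array(c["intrinsics"])@(np.array(c["R"])@np.array(X)+c["t"]); return p[:2]/p[2]
E
python3 - <<'E'
from h import *
c=crop("top",280,215,400,305,6,"t_pile.png"); crop("top",180,180,250,285,5,"t_yel.png",c); crop("top",280,125,470,270,4,"t_plates.png",c)
c=crop("side",200,160,400,290,4,"s_pile.png");crop("side",195,300,305,380,6,"s_yel.png",c)
E
```

```text
(no output)
```

View pics/t_pile.png

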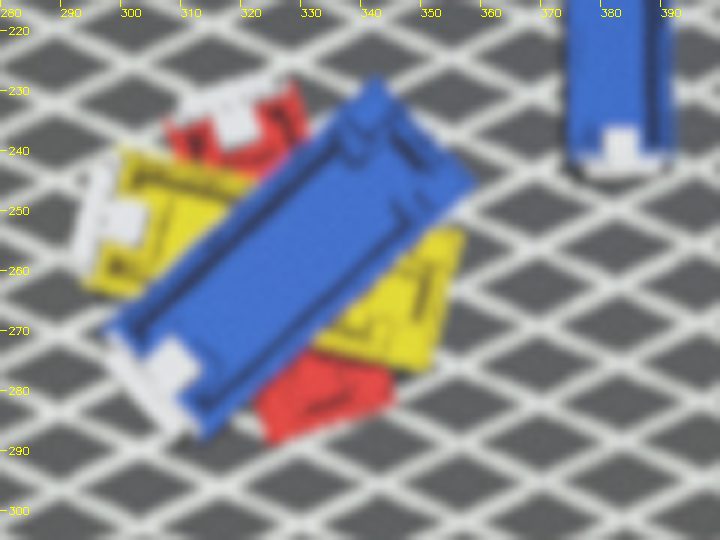

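View pics/t_yel.png

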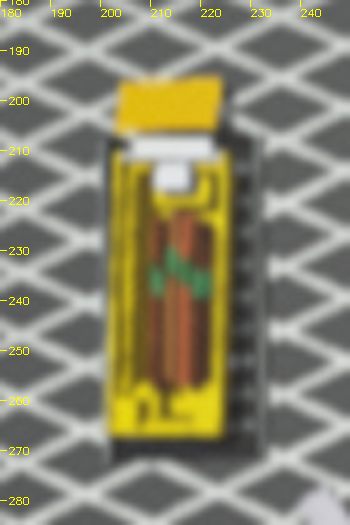

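View pics/t_plates.png

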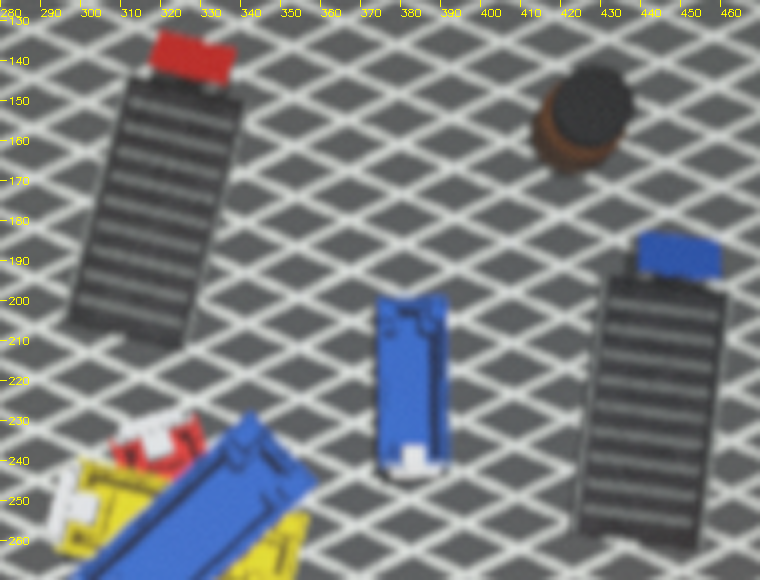

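View pics/s_pile.png

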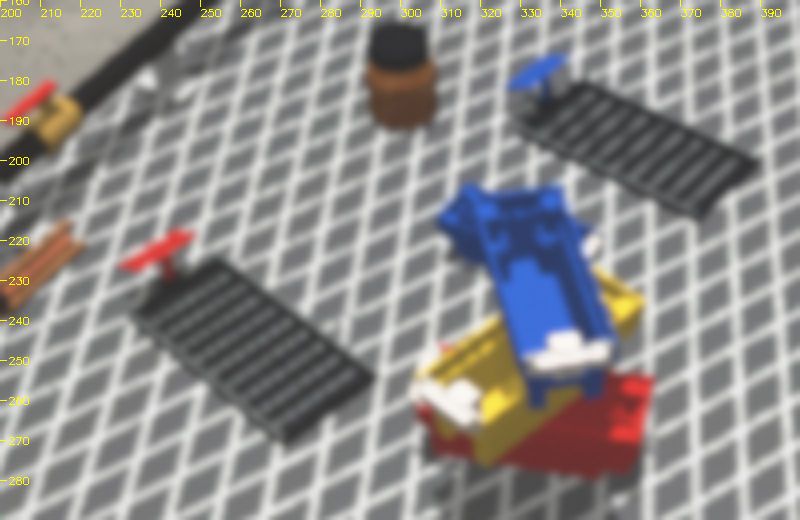

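View pics/s_yel.png

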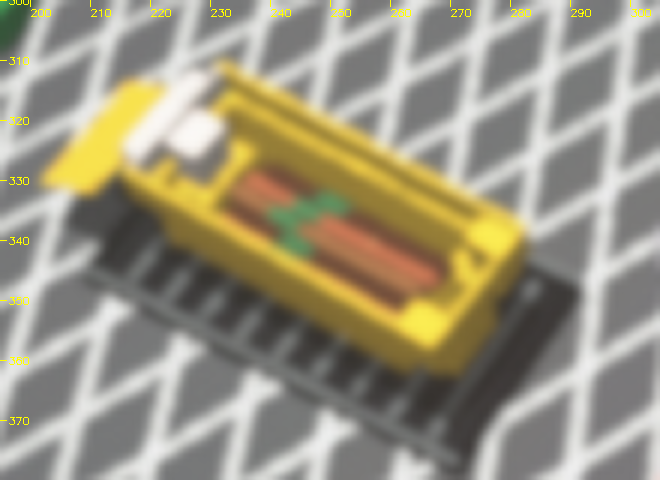

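The crops confirm the identities. In the top view the pile's blue tray is clearly larger than the bench decoy at (382,221), and its white grip is at (304,280). The pile's yellow tray has its white grip at (292,252), and red has its grip at (318,230). The full yellow tray's white grip is by the label at (214,210). Next I'll fit poses from the corners seen in both cameras.

```bash
cat > fit.py <<'E'
from h import *
from scipy.optimize import least_squares
def fit(L,W,z,obs,x0):
    # obs: list of (cam,(sx,sy),(u,v)); rectangle corners
    def res(p):
        c,s=np.cos(p[2]),np.sin(p[2]);r=[]
        for cam,(sx,sy),uv in obs:
            a,b=sx*L/2,sy*W/2
            r+=list(proj(cam,[p[0]+c*a-s*b,p[1]+s*a+c*b,z])-uv)
        return r
    f=least_squares(res,x0,loss="soft_l1"); return f.x,np.round(np.reshape(f.fun if False else res(f.x),(-1,2)),1)
E
python3 - <<'E'
from fit import *
T=robot.read_camera("top");S=robot.read_camera("side")
C=[(1,1),(1,-1),(-1,-1),(-1,1)]
def o(cam,pts): return [(cam,s,p) for s,p in zip(C,pts) if p]
def run(n,L,W,z,obs,x0):
    p,r=fit(L,W,z,obs,x0);print(n,np.round(p[:2],4),round(np.degrees(p[2]),1),r.tolist())
# plates: +x end at label (image up => +x world); +y image left
for n,t,s in [("plate_red",[(310,144),(338,150),(323,212),(294,205)],[(234,240),(254,225),(291,255),(270,270)]),
  ("plate_blue",[(429,194),(459,199),(451,262),(421,258)],[(327,190),(345,181),(388,201),(373,215)]),
  ("plate_yel",[(200,207),(230,209),(232,271),(201,271)],[(206,342),None,(290,349),(272,379)])]:
    x0=list(unproj(T,np.mean(t,0),.009)[:2])+[0]
    run(n,.18,.09,.009,o(T,t),x0);run(n+" S",.18,.09,.009,o(S,s),x0)
t=[(202,210),(226,211),(224,267),(201,267)];s=[(215,327),(232,311),(283,339),(266,357)]
run("full",.15,.06,.059,o(T,t),[.4,.25,0]);run("full S",.15,.06,.059,o(S,s),[.4,.25,0])
# blue: +x end lower-left. heading image down-left = -x,+y
t=[(312,288),(298,269),(341,228),(358,246)]
x0=list(unproj(T,np.mean(t,0),.168)[:2])+[np.radians(135)]
run("blue",.15,.06,.168,o(T,t),x0)
E
```

```text
plate_red [0.6591 0.0309] -14.7 [[-1.8, -1.0], [1.5, 0.2], [1.3, 0.5], [-1.2, 0.0]]
plate_red S [0.6565 0.0314] -15.3 [[-3.6, -0.3], [0.3, -0.4], [2.9, -0.5], [-0.3, 1.8]]
plate_blue [ 0.5107 -0.3056] -9.7 [[-1.0, -0.4], [1.6, -0.7], [1.1, 1.1], [-1.9, 0.2]]
plate_blue S [ 0.5137 -0.3063] -10.8 [[0.7, 2.2], [-0.3, -1.8], [0.5, -0.3], [-1.0, 0.2]]
plate_yel [0.4934 0.3123] 0.4 [[-0.5, 0.2], [1.6, -2.7], [0.3, 0.0], [-1.1, 0.9]]
plate_yel S [0.4945 0.3131] -1.9 [[1.0, 0.9], [0.4, -0.7], [-4.5, -0.0]]
full [0.4901 0.306 ] -1.7 [[0.9, 0.5], [-0.7, -0.3], [-0.3, 0.0], [0.2, -0.2]]
full S [0.4899 0.3072] -2.9 [[0.1, 0.7], [0.2, -1.4], [-0.5, -0.9], [0.2, 1.4]]
blue [0.4298 0.0041] 131.2 [[-0.0, 0.2], [-2.9, 0.5], [0.6, -0.7], [0.5, -0.2]]
```

The fits agree between cameras to about 3 mm. I'll check blue with a wireframe overlay and add the yellow and red pile trays.

```bash
cat >> fit.py <<'E'
def wire(c,p,zbot,im,k,x0,y0,col):
    cs,sn=np.cos(p[2]),np.sin(p[2])
    for L,W,z in((.15,.06,.056),(.15,.06,.040),(.133,.043,0)):
        q=[proj(c,[p[0]+cs*a*L/2-sn*b*W/2,p[1]+sn*a*L/2+cs*b*W/2,zbot+z]) for a,b in((1,1),(1,-1),(-1,-1),(-1,1))]
        q=((np.array(q)-[x0,y0]+.5)*k).astype(int); cv2.polylines(im,[q],True,col,1)
def overlay(n,box,k,out,items,c=None):
    c=c or robot.read_camera(n);x0,y0,x1,y1=box
    im=cv2.resize(c["img"][y0:y1,x0:x1],None,fx=k,fy=k,interpolation=cv2.INTER_CUBIC)[:,:,::-1].copy()
    for p,zb,col in items: wire(c,p,zb,im,k,x0,y0,col)
    cv2.imwrite("pics/"+out,im);return c
def moveto(x,y,z,yaw):
    from scipy.spatial.transform import Rotation as Ro
    s=robot.observe();R=Ro.from_euler("xyz",s["tool_rot"],degrees=True).as_matrix()
    d=R.T@(np.array([x,y,z])-s["tool_pos"])*1000
    roll=-((yaw-s["tool_rot"][2]+180)%360-180)
    print("t",round(s["t"],2),"shift",np.round(d,1),"roll",round(roll,1),"pos",np.round(s["tool_pos"],4),np.round(s["tool_rot"],1),"F",np.round(s["wrist_force"],1),"op",round(s["opening"]*1000,1))
E
python3 - <<'E'
from fit import *
r=np.radians
it=[((.4298,.0041,r(131.2)),.112,(255,255,255)),((.43,.004,r(81)),.056,(0,0,0)),((.43,.004,r(12)),0,(0,255,0))]
overlay("top",(280,215,380,305),7,"o1.png",it);overlay("side",(290,190,380,290),6,"o2.png",it)
moveto(.4298,.0041,.26,131.2)
E
```

```text
t 0.4 shift [ 420.  -533.5  -14.7] roll -118.4 pos [ 0.1387 -0.6093  0.2451] [-180.    -0.    12.8] F [-0.5  0.2 -0.2] op 85.3
```

View pics/o1.png

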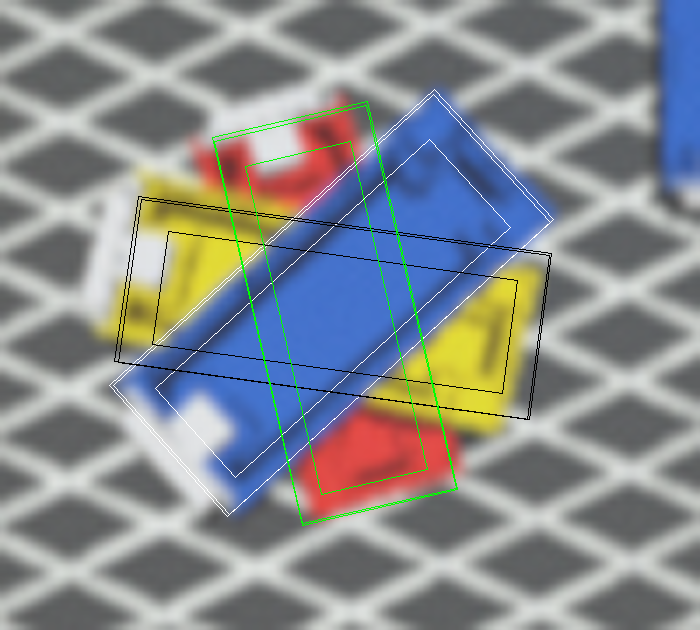

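View pics/o2.png

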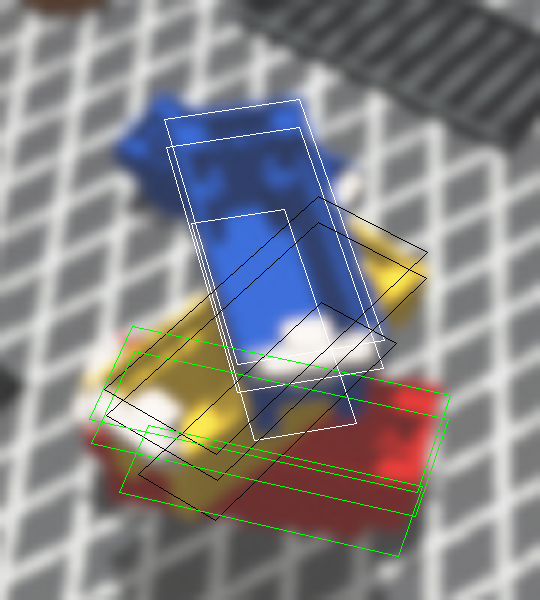

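The blue fit overlays well, within about 3 mm. I'm moving above the pile.

```bash
python3 -m creep '[[40,-50,-15,-11],[80,-100,-15,-21],[120,-152,-15,-32],[160,-203,-15,-42],[200,-253,-15,-53],[240,-303,-15,-63],[280,-355,-15,-74],[315,-400,-15,-84]]' -1 40; python3 -c "
from fit import *
moveto(.431,.003,.23,131.2)"
```

```text
t: 1.4
tool_pos: [0.353, -0.1575, 0.2608]
tool_rot: [179.9, 0.1, 97.1]
wrist_force: [0.9, -0.9, -0.4]
opening: 0.0853
t 1.4 shift [149.6  97.2  30.7] roll -34.1 pos [ 0.353  -0.1575  0.2608] [1.799e+02 1.000e-01 9.710e+01] F [ 0.9 -0.9 -0.4] op 85.3
```

```bash
python3 -m creep '[[35,23,5,-9],[70,46,10,-18],[105,69,20,-26],[142,91,30,-34],[142,91,30,-34],[142,91,30,-34],[142,91,30,-34],[142,91,30,-34]]'; python3 -c "
from fit import *
moveto(.431,.003,.158,131.2)
crop('top',260,190,400,310,5,'a1.png');crop('side',270,140,400,300,4,'a2.png')"
```

```text
t: 2.4
tool_pos: [0.426, -0.0084, 0.2307]
tool_rot: [180.0, 0.0, 130.7]
wrist_force: [-0.8, 0.4, 0.1]
opening: 0.0855
t 2.4 shift [ 5.4 11.2 72.7] roll -0.5 pos [ 0.426  -0.0084  0.2307] [180.    0.  130.7] F [-0.8  0.4  0.1] op 85.5
```

View pics/a2.png

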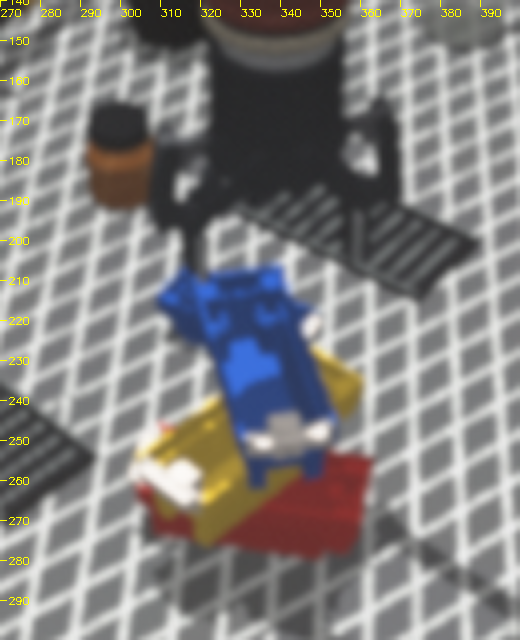

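The gripper is at (340,170), above and behind the blue tray, with its fingers straddling. I'll correct by (5,11), descend and close.

```bash
python3 -m creep '[[5,11,0,-0.5],[5,11,10,-0.5],[5,11,25,-0.5],[5,11,40,-0.5],[5,11,55,-0.5],[5,11,68,-0.5],[5,11,73,-0.5],[5,11,73,-0.5]]'; python3 -c "
from fit import *
moveto(.431,.003,.158,131.2)
crop('top',260,190,400,310,5,'a3.png');crop('side',270,140,400,300,4,'a4.png')"
```

```text
t: 3.5
tool_pos: [0.4309, 0.0035, 0.157]
tool_rot: [-180.0, -0.0, 131.3]
wrist_force: [0.0, -0.7, 0.1]
opening: 0.0855
t 3.5 shift [-0.4 -0.3 -1. ] roll 0.1 pos [0.4309 0.0035 0.157 ] [-180.    -0.   131.3] F [ 0.  -0.7  0.1] op 85.5
```

View pics/a4.png

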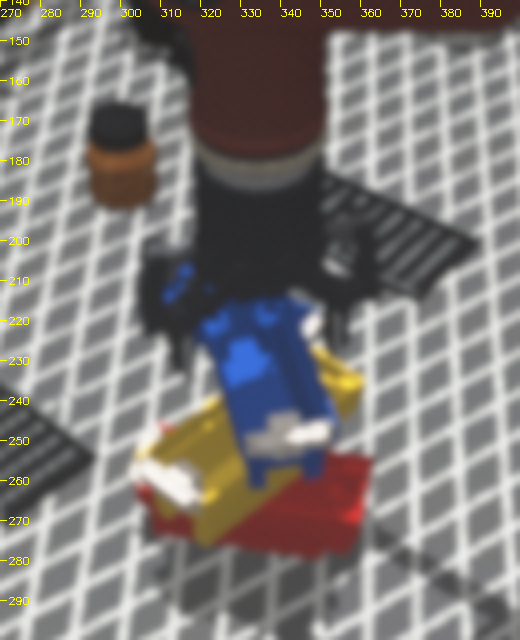

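```bash
python3 -m creep '[[0,0,0,0],[0,0,0,0],[0,0,0,0],[0,0,0,0],[0,0,0,0],[0,0,0,0],[0,0,0,0],[0,0,0,0]]' 0.5 40; python3 -m creep '[[0,0,0,0],[0,0,-5,0],[0,0,-15,0],[0,0,-30,0],[0,0,-50,0],[0,0,-70,0],[0,0,-80,0],[0,0,-80,0]]'; python3 -c "
from fit import *
moveto(.512,-.306,.235,170)
crop('top',260,190,400,310,5,'a5.png');crop('side',270,140,400,300,4,'a6.png')"
```

```text
t: 4.6
tool_pos: [0.4315, 0.0033, 0.158]
tool_rot: [180.0, 0.1, 131.3]
wrist_force: [-0.8, -1.0, 4.9]
opening: 0.0591
t: 5.6
tool_pos: [0.4316, 0.0034, 0.2383]
tool_rot: [179.9, 0.1, 131.3]
wrist_force: [1.5, -0.2, -1.2]
opening: 0.059
t 5.6 shift [-285.5 -143.9    3.6] roll -38.7 pos [0.4316 0.0034 0.2383] [1.799e+02 1.000e-01 1.313e+02] F [ 1.5 -0.2 -1.2] op 59.0
```

View pics/a6.png

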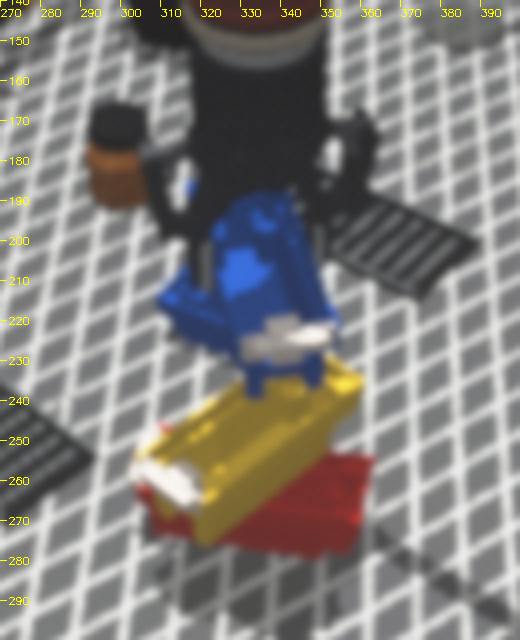

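View pics/a5.png

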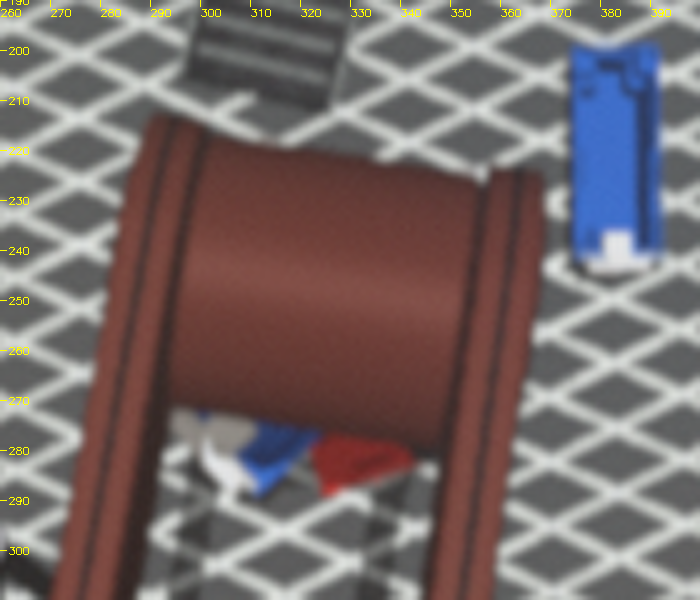

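Blue is held with the jaws at 59 mm, and the pile below is undisturbed. I'm carrying it to the blue plate.

```bash
python3 -m creep '[[-30,-15,4,-4],[-75,-38,4,-10],[-120,-60,4,-17],[-165,-84,4,-24],[-210,-106,4,-30],[-250,-126,4,-35],[-275,-139,4,-39],[-286,-144,4,-39]]'; python3 -m creep '[[0,0,0,0],[0,0,15,0],[0,0,35,0],[0,0,60,0],[0,0,85,0],[0,0,105,0],[0,0,115,0],[0,0,115,0]]';python3 -c "
from fit import *
moveto(.512,-.306,.049,170)
crop('top',380,170,500,290,5,'b1.png');crop('side',300,130,420,250,5,'b2.png')"
```

```text
t: 6.7
tool_pos: [0.5112, -0.3074, 0.2317]
tool_rot: [179.9, -0.1, 170.2]
wrist_force: [-0.2, 0.7, -0.4]
opening: 0.0595
t: 7.7
tool_pos: [0.5114, -0.3059, 0.1174]
tool_rot: [180.0, -0.1, 170.3]
wrist_force: [0.7, -0.1, -0.6]
opening: 0.0595
t 7.7 shift [-0.8 -0.1 68.4] roll 0.3 pos [ 0.5114 -0.3059  0.1174] [ 1.800e+02 -1.000e-01  1.703e+02] F [ 0.7 -0.1 -0.6] op 59.5
```

View pics/b1.png

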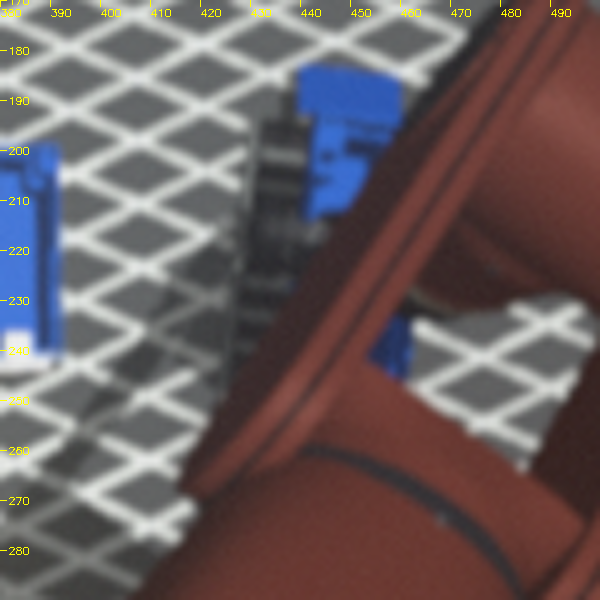

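View pics/b2.png

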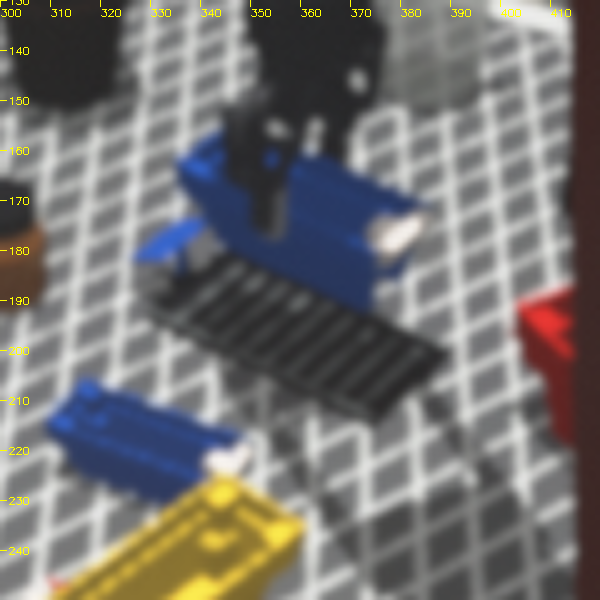

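The tray is level and over the plate in the side view, with its base at about (362,190). I'll lower to about 6 mm above sitting and compare.

```bash
python3 -m creep '[[0,0,15,0],[0,0,30,0],[0,0,43,0],[0,0,53,0],[0,0,60,0],[0,0,63,0],[0,0,63,0],[0,0,63,0]]';python3 -c "
from fit import *
moveto(.512,-.306,.049,170)
r=np.radians
it=[((.512,-.306,r(170)),.008,(255,255,255))]
c=overlay('side',(300,130,420,250),5,'b4.png',it)
c['t'];
K=c
"
```

```text
t: 8.8
tool_pos: [0.5121, -0.3066, 0.0559]
tool_rot: [-180.0, 0.0, 170.3]
wrist_force: [0.6, 0.3, -1.6]
opening: 0.0591
t 8.8 shift [0.2 0.6 6.9] roll 0.3 pos [ 0.5121 -0.3066  0.0559] [-180.     0.   170.3] F [ 0.6  0.3 -1.6] op 59.1
```

View pics/b4.png

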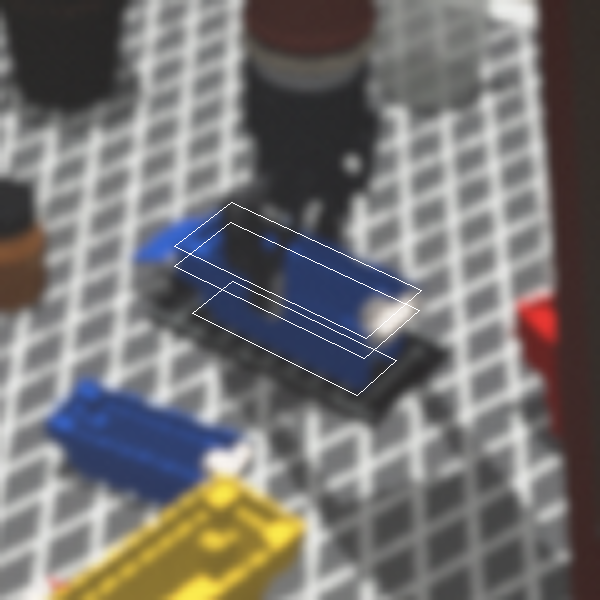

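The tray is within about 3 mm of the expected place. I'll lower it until it sits.

```bash
python3 -m creep '[[2,0,2,0],[2,0,4,0],[2,0,5,0],[2,0,6,0],[2,0,7,0],[2,0,7.5,0],[2,0,7.5,0],[2,0,7.5,0]]';python3 -c "
from fit import *
moveto(.510,-.306,.049,170)"
```

```text
t: 9.85
tool_pos: [0.5097, -0.3061, 0.0491]
tool_rot: [180.0, -0.0, 170.3]
wrist_force: [-5.2, 4.0, 8.8]
opening: 0.0592
t 9.85 shift [-0.3  0.1  0.1] roll 0.3 pos [ 0.5097 -0.3061  0.0491] [180.   -0.  170.3] F [-5.2  4.   8.8] op 59.2
```

There is 8.8 N of upward force, so it is seated. Releasing and retreating.

```bash
python3 -m creep '[[0,0,0,0],[0,0,0,0],[0,0,0,0],[0,0,0,0],[0,0,0,0],[0,0,0,0],[0,0,0,0],[0,0,0,0]]' -1; python3 -m creep '[[0,0,-10,0],[0,0,-30,0],[0,0,-60,0],[0,0,-100,0],[0,0,-140,0],[0,0,-160,0],[0,0,-160,0],[0,0,-160,0]]'; python3 -c "
from fit import *
c=robot.read_camera('side');crop('side',290,130,410,290,4,'c2.png',c)
c=crop('top',280,200,480,290,4,'c1.png')
moveto(.43,.004,.2,81)"
```

```text
t: 10.85
tool_pos: [0.5098, -0.306, 0.0478]
tool_rot: [-180.0, 0.0, 170.3]
wrist_force: [0.3, 0.1, 0.2]
opening: 0.0852
t: 11.85
tool_pos: [0.509, -0.3054, 0.2061]
tool_rot: [179.9, -0.1, 170.3]
wrist_force: [-0.4, 0.3, -0.3]
opening: 0.0854
t 11.95 shift [129.7 291.6   6.5] roll 89.3 pos [ 0.5088 -0.3053  0.2055] [179.9  -0.2 170.3] F [-0.   0.7 -0.5] op 85.7
```

View pics/c1.png

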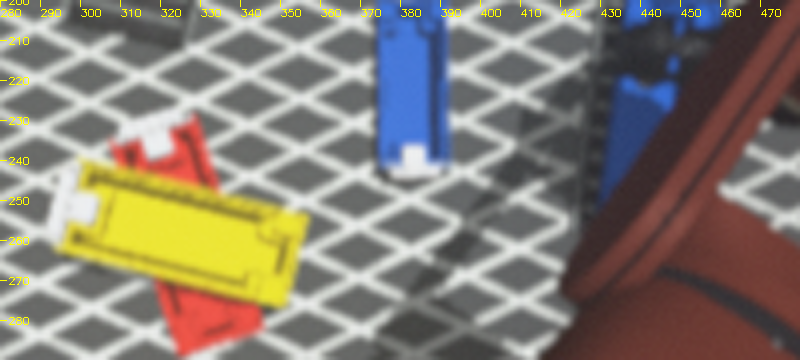

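View pics/c2.png

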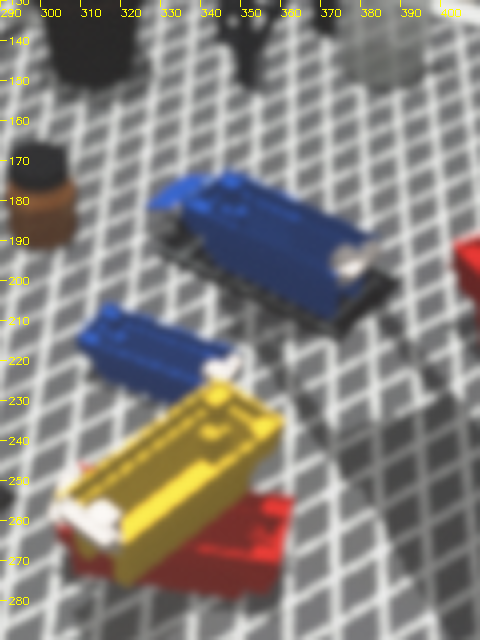

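Blue sits on its plate at (355,190) in the side view. Yellow is now fully visible at (325,258) in the top view, with its grip at (293,252). I'll fit it now.

Run:
```python
from fit import *
T=robot.read_camera("top");S=robot.read_camera("side")
C=[(1,1),(1,-1),(-1,-1),(-1,1)]
t=[(293,262),(298.5,240),(354,253),(348.5,276.5)]
s=[(318,265),(302,253),(344,225),(360,235)]
o=lambda cam,p:[(cam,a,b) for a,b in zip(C,p)]
for n,ob in(("T",o(T,t)),("S",o(S,s)),("TS",o(T,t)+o(S,s))):
    p,r=fit(.15,.06,.112,ob,[.43,0,1.4]);print(n,p[:2].round(4),np.degrees(p[2]).round(1),r.tolist())
    q=p if n=="T" else 0 or q
it=[(q,.056,(0,0,0))]
overlay("top",(280,225,380,295),7,"d1.png",it,T);overlay("side",(290,210,380,300),6,"d2.png",it,S)
b=[((.5103,-.306,np.radians(170.3)),.003,(255,255,255))]
overlay("side",(310,150,410,230),6,"d3.png",b,S)
```

```text
T [0.4317 0.0133] 75.1 [[-1.4, 0.2], [-1.1, -0.8], [1.3, 0.3], [1.1, 0.1]]
S [0.4347 0.0114] 72.9 [[0.1, 0.4], [0.0, -0.3], [-0.2, -0.7], [0.1, 0.5]]
TS [0.4333 0.0126] 73.9 [[-1.2, -1.0], [-0.4, -2.0], [1.6, 0.4], [1.0, 0.0], [0.9, 1.1], [0.4, 0.5], [-0.4, -0.4], [0.1, 0.6]]
```

View pics/d1.png

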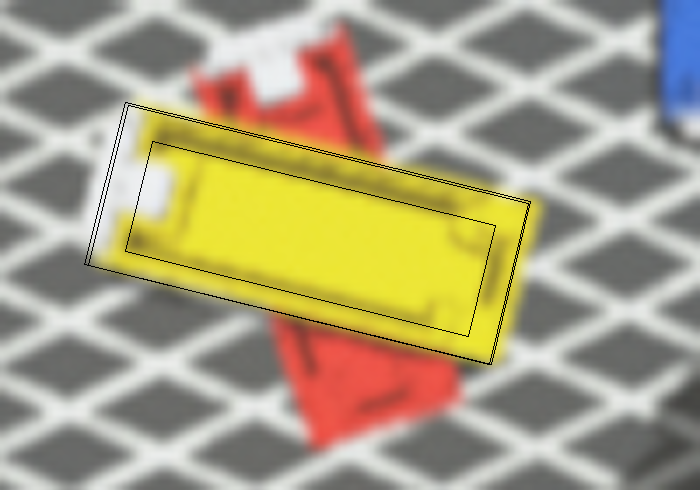

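View pics/d2.png

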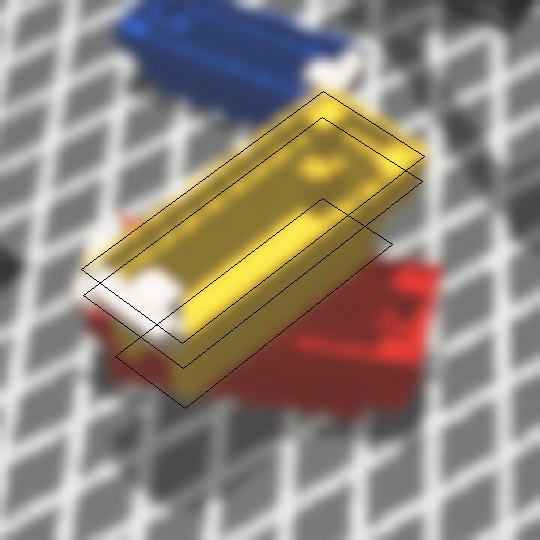

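View pics/d3.png

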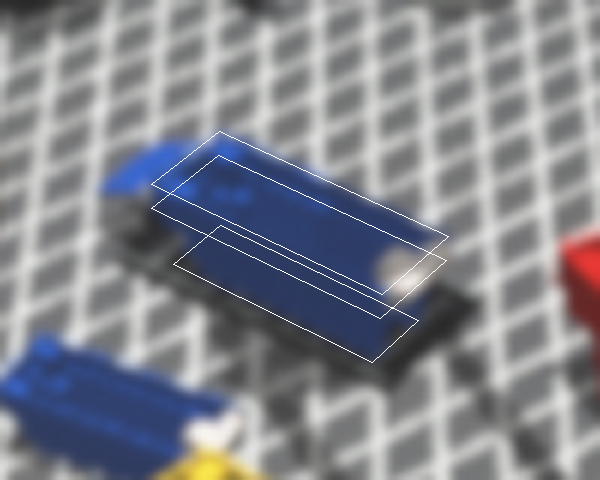

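The yellow estimates agree: about (0.4335, 0.0112), yaw 74, at rim height 0.112. Moving above it.

```bash
python3 - <<'E'
from fit import *
moveto(.4335,.0112,.19,74)
it=[((.490,.3065,np.radians(-2.2)),.003,(0,0,0))]
overlay("top",(180,185,260,285),6,"e1.png",it);overlay("side",(195,300,305,380),6,"e2.png",it)
E
python3 -m creep '[[16,36,2,11],[32,72,4,22],[48,108,6,32],[64,144,8,43],[80,180,10,54],[96,216,12,64],[112,252,14,75],[122,278,15,86]]'; python3 -c "
from fit import *
moveto(.4335,.0112,.19,74)"
```

```text
t 12.05 shift [127.7 299.5  16.8] roll 96.3 pos [ 0.5091 -0.3055  0.206 ] [ 1.799e+02 -1.000e-01  1.703e+02] F [0.1 0.9 0.6] op 85.3
t: 13.15
tool_pos: [0.4355, -0.01, 0.1924]
tool_rot: [-180.0, -0.0, 84.5]
wrist_force: [-0.5, 0.1, 0.2]
opening: 0.0854
t 13.15 shift [20.9 -4.   2.4] roll 10.5 pos [ 0.4355 -0.01    0.1924] [-180.    -0.    84.5] F [-0.5  0.1  0.2] op 85.4
```

View pics/e1.png

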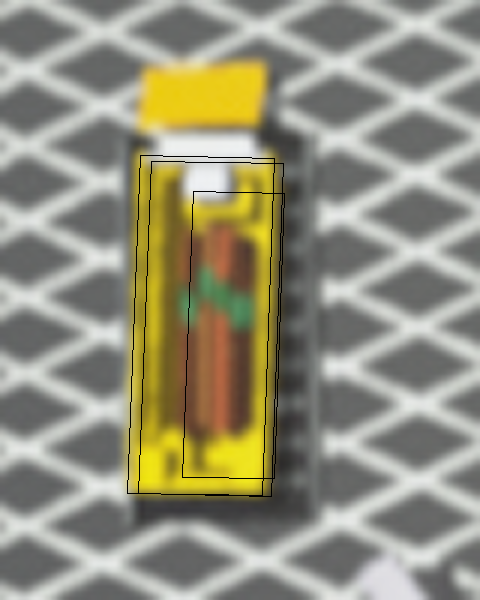

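View pics/e2.png

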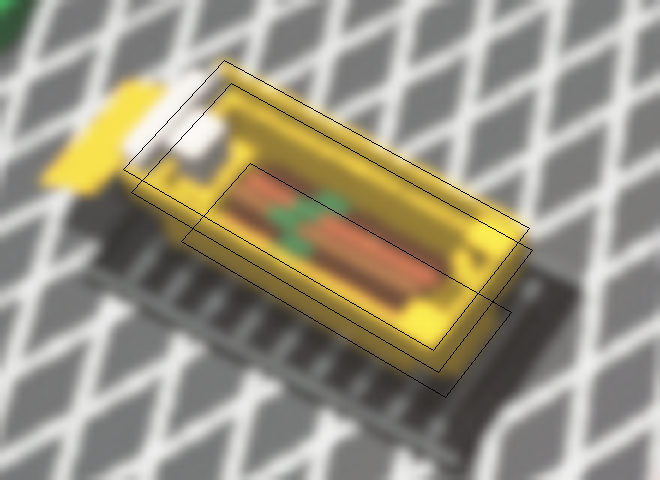

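The full-tray fit overlays well in both views. Now I'll centre over the empty yellow tray and descend.

```bash
python3 -m creep '[[10,-2,0,5],[21,-4,0,10.5],[21,-4,15,10.5],[21,-4,35,10.5],[21,-4,60,10.5],[21,-4,80,10.5],[21,-4,90,10.5],[21,-4,90,10.5]]'; python3 -c "
from fit import *
moveto(.4335,.0112,.102,74)
crop('side',270,170,400,300,4,'f1.png')"
```

```text
t: 14.15
tool_pos: [0.4333, 0.0096, 0.1017]
tool_rot: [-179.9, 0.0, 74.4]
wrist_force: [0.8, -0.2, 0.4]
opening: 0.0853
t 14.15 shift [ 1.5 -0.3 -0.3] roll 0.4 pos [0.4333 0.0096 0.1017] [-179.9    0.    74.4] F [ 0.8 -0.2  0.4] op 85.3
```

View pics/f1.png

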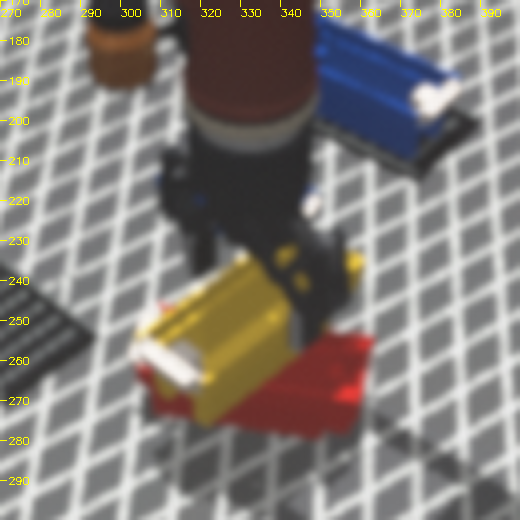

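The fingers at (320,240) and (345,255) straddle the yellow rim. Gripping and lifting.

```bash
python3 -m creep '[[1,0,0,0],[1,0,0,0],[1,0,0,0],[1,0,0,0],[1,0,0,0],[1,0,0,0],[1,0,0,0],[1,0,0,0]]' 0.5 40; python3 -m creep '[[0,0,0,0],[0,0,-5,0],[0,0,-15,0],[0,0,-35,0],[0,0,-60,0],[0,0,-90,0],[0,0,-108,0],[0,0,-110,0]]'; python3 -c "
from fit import *
moveto(.490,.306,.21,178.3)
crop('top',260,190,400,310,5,'g1.png');crop('side',270,140,400,300,4,'g2.png')"
```

```text
t: 15.2
tool_pos: [0.4354, 0.0107, 0.1039]
tool_rot: [179.9, -0.0, 74.4]
wrist_force: [-0.1, 0.7, 6.6]
opening: 0.059
t: 16.2
tool_pos: [0.4354, 0.0106, 0.2146]
tool_rot: [179.8, -0.0, 74.3]
wrist_force: [-0.1, -0.6, -0.3]
opening: 0.0594
t 16.2 shift [299.2 -27.1   4.7] roll -104.0 pos [0.4354 0.0106 0.2146] [179.8  -0.   74.3] F [-0.1 -0.6 -0.3] op 59.4
```

View pics/g2.png

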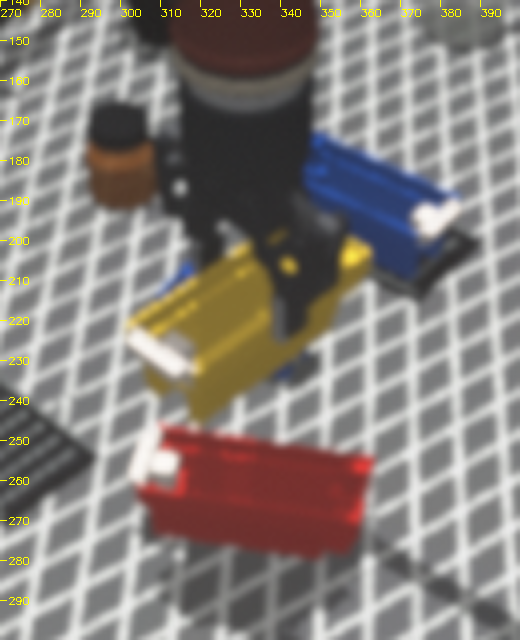

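Yellow is lifted cleanly and red is undisturbed. I'm carrying it towards the full tray and turning it.

```bash
python3 -m creep '[[20,-2,0,-8],[55,-5,0,-18],[95,-9,0,-29],[135,-13,0,-39],[175,-16,0,-50],[215,-20,0,-60],[250,-23,0,-71],[280,-26,0,-81]]'; python3 -c "
from fit import *
moveto(.490,.306,.21,178.3)"
```

```text
t: 17.3
tool_pos: [0.4842, 0.2884, 0.211]
tool_rot: [-179.9, -0.1, 155.7]
wrist_force: [-0.0, 0.5, -0.4]
opening: 0.0589
t 17.3 shift [ 2.  18.4  0.9] roll -22.6 pos [0.4842 0.2884 0.211 ] [-1.799e+02 -1.000e-01  1.557e+02] F [-0.   0.5 -0.4] op 58.9
```

```bash
python3 -m creep '[[1,9,0,-9],[2,18,0,-18],[2,18,0,-22.5],[2,18,0,-22.5],[2,18,20,-22.5],[2,18,40,-22.5],[2,18,55,-22.5],[2,18,55,-22.5]]'; python3 -c "
from fit import *
moveto(.490,.306,.101,178.3)
r=np.radians
it=[((.490,.306,r(178.3)),.109,(0,0,255))]
overlay('side',(180,230,310,380),4,'i2.png',it);crop('side',180,230,310,380,4,'i3.png')
crop('top',160,170,300,290,5,'i1.png')"
```

```text
t: 18.3
tool_pos: [0.4893, 0.3039, 0.1552]
tool_rot: [-179.9, -0.2, 177.8]
wrist_force: [0.3, 0.2, -1.1]
opening: 0.0592
t 18.3 shift [-0.9  2.2 54.2] roll -0.5 pos [0.4893 0.3039 0.1552] [-179.9   -0.2  177.8] F [ 0.3  0.2 -1.1] op 59.2
```

View pics/i2.png

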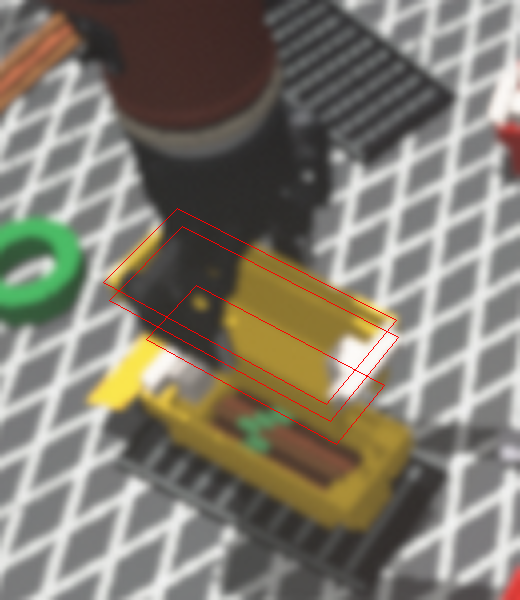

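View pics/i3.png

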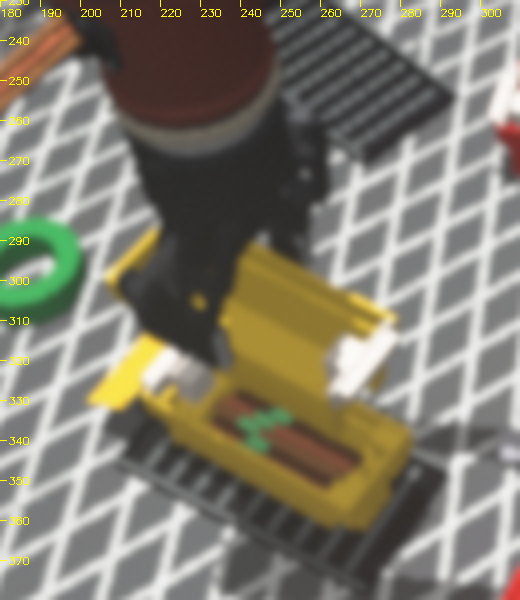

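View pics/i1.png

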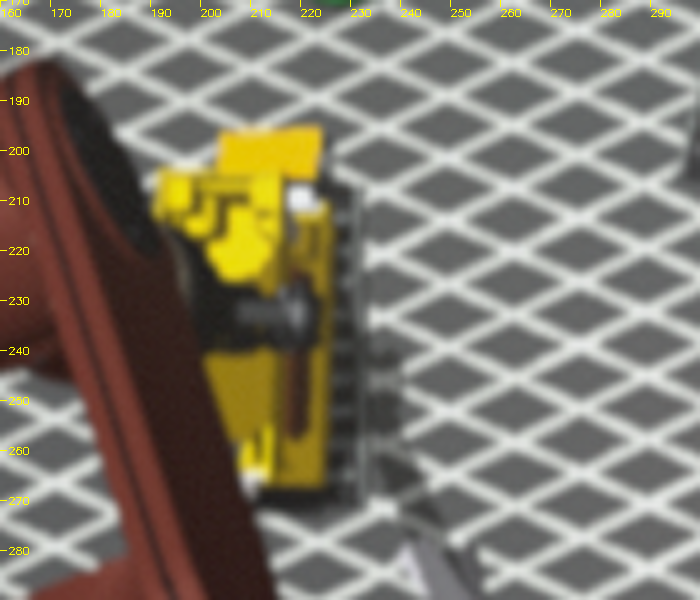

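The tray is level over the full one, with its white grip at the near end (265,320) in the side view, opposite the full tray's grip. I'll compare its visible corners with the predicted ones.

Run:
```python
from fit import *
r=np.radians
it=[((.4893,.3039,r(177.8)),.1082,(0,0,255))]
T=overlay('top',(180,190,240,280),8,'j1.png',it);S=overlay('side',(195,280,290,350),8,'j2.png',it)
```

```text
(no output)
```

View pics/j1.png

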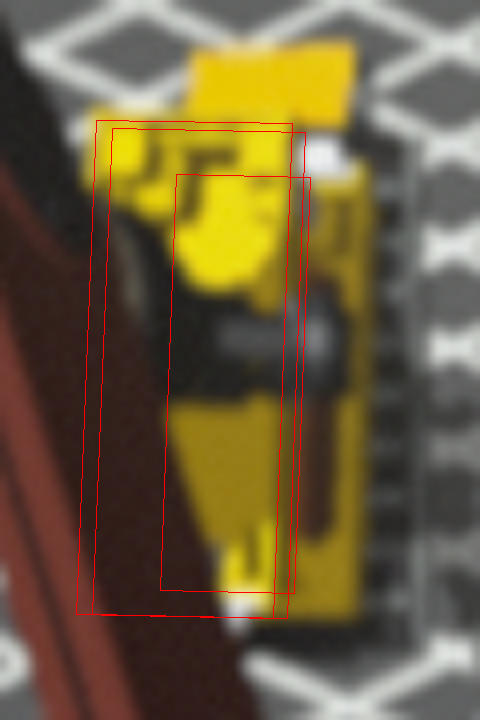

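View pics/j2.png

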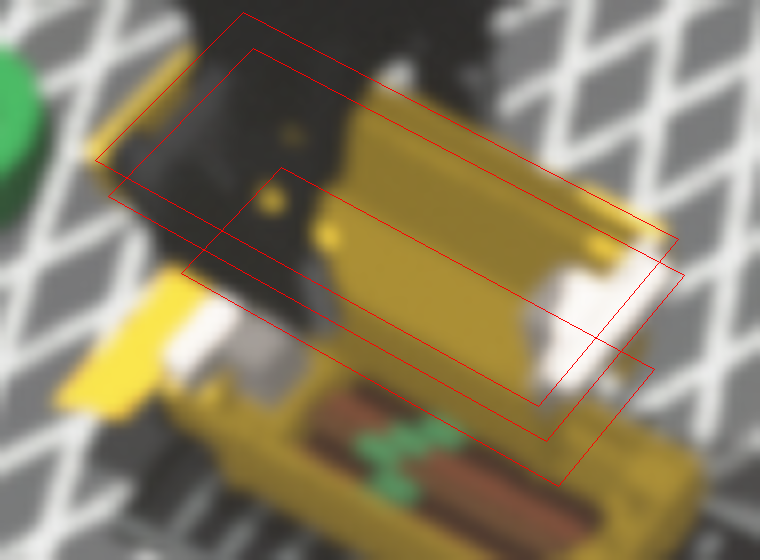

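Run:
```python
from fit import *
T=robot.read_camera('top');S=robot.read_camera('side')
r=np.radians
z=.1642
S_=[(S,(-1,-1),(206,298.9)),(S,(1,1),(279,308.9)),(S,(1,-1),(262.8,329.3))] if 0 else None
# tray x -> world -x, tray y -> world -y.  side: left corner=(-x end,+y world)->(-1,-1); right corner=(+x end,-y world)->(1,1); front=(1,-1)
s=[(S,(-1,-1),(206,298.9)),(S,(1,1),(279,308.9)),(S,(1,-1),(262.8,329.3))]
t=[(T,(-1,-1),(191,203.5)),(T,(-1,1),(215.5,204))]
for n,o in(("S",s),("T",t),("TS",s+t)):
    p,res=fit(.15,.06,z,o,[.49,.305,r(178)]);print(n,p[:2].round(4),np.degrees(p[2]).round(1),res.tolist())
for a,b in((-1,-1),(-1,1)):
    print(proj(T,[.4893-a*.075,.3039-b*.03,z]).round(1))
```

```text
S [0.4905 0.3025] 178.4 [[0.3, 0.4], [0.3, -0.5], [-0.7, 0.1]]
T [0.4919 0.3056] 177.6 [[0.0, 0.0], [-0.0, -0.0]]
TS [0.491  0.3031] 178.8 [[-0.1, 0.7], [0.0, -0.6], [-0.8, 0.1], [0.3, 0.6], [0.3, 0.1]]
[190.4 205.1]
[214.9 204.5]
```

The tray reads about (0.491, 0.304), so I'll shift 1–2 mm. I'll lower to about 10 mm above the lugs and look once more.

```bash
python3 -m creep '[[1,2,8,-0.5],[1,2,16,-0.5],[1,2,24,-0.5],[1,2,32,-0.5],[1,2,38,-0.5],[1,2,42,-0.5],[1,2,42,-0.5],[1,2,42,-0.5]]'; python3 -c "
from fit import *
moveto(.490,.306,.101,178.3)
crop('side',190,290,300,380,7,'k2.png')
crop('top',180,190,250,285,6,'k1.png')"
```

```text
t: 19.65
tool_pos: [0.49, 0.3067, 0.1161]
tool_rot: [180.0, 0.0, 178.3]
wrist_force: [-0.1, -1.1, -0.1]
opening: 0.059
t 19.65 shift [-0.  -0.7 15.1] roll 0.0 pos [0.49   0.3067 0.1161] [180.    0.  178.3] F [-0.1 -1.1 -0.1] op 59.0
```

View pics/k2.png

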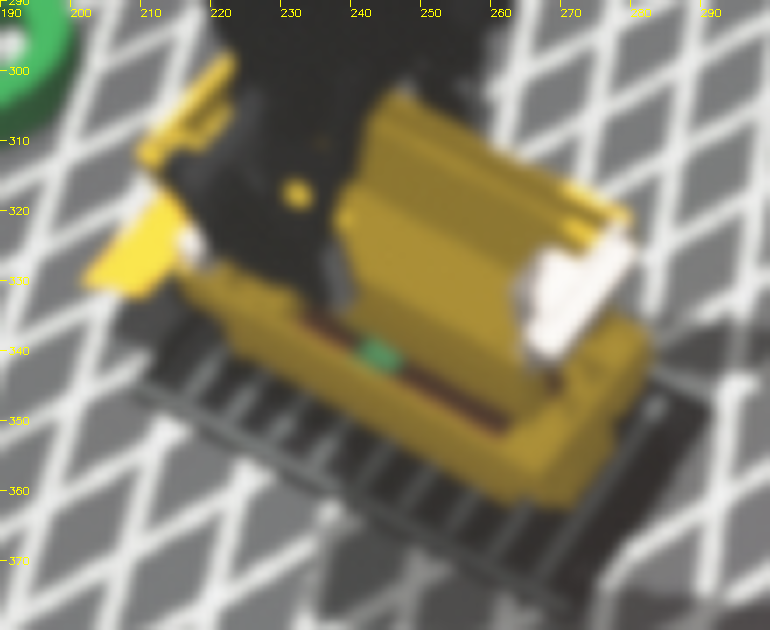

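View pics/k1.png

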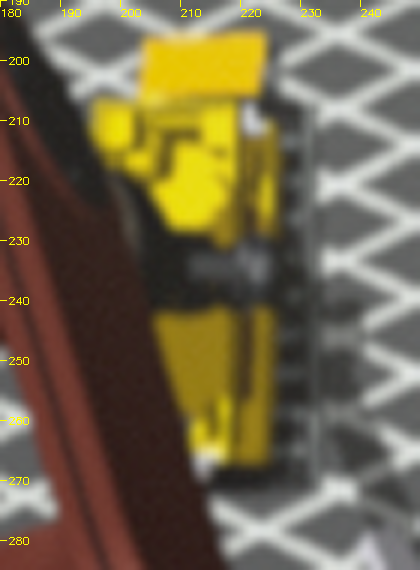

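Run:
```python
from fit import *
r=np.radians
it=[((.490,.306,r(178.3)),.070,(0,0,255)),((.490,.306,r(178.3)),.003,(255,255,255))]
T=overlay('top',(180,190,250,285),6,'l1.png',it);S=overlay('side',(190,290,300,380),7,'l2.png',it)
z=.126
s=[(S,(-1,-1),(209.5,311.5)),(S,(1,1),(279.8,321)),(S,(-1,1),None)]
s=s[:2]; t=[(T,(-1,-1),(194.5,206.5)),(T,(-1,1),(218.5,206.5))]
for n,o in(("S",s),("T",t),("TS",s+t)):
    p,res=fit(.15,.06,z,o,[.49,.305,r(178)]);print(n,p[:2].round(4),np.degrees(p[2]).round(1),res.tolist())
```

```text
S [0.489  0.3075] 177.9 [[-0.3, -0.1], [0.3, 0.1]]
T [0.491  0.3069] 178.8 [[0.2, 0.0], [-0.2, -0.0]]
TS [0.49   0.3075] 178.1 [[-0.7, -0.2], [-0.0, -0.2], [0.3, 0.3], [-0.1, 0.5]]
```

View pics/l2.png

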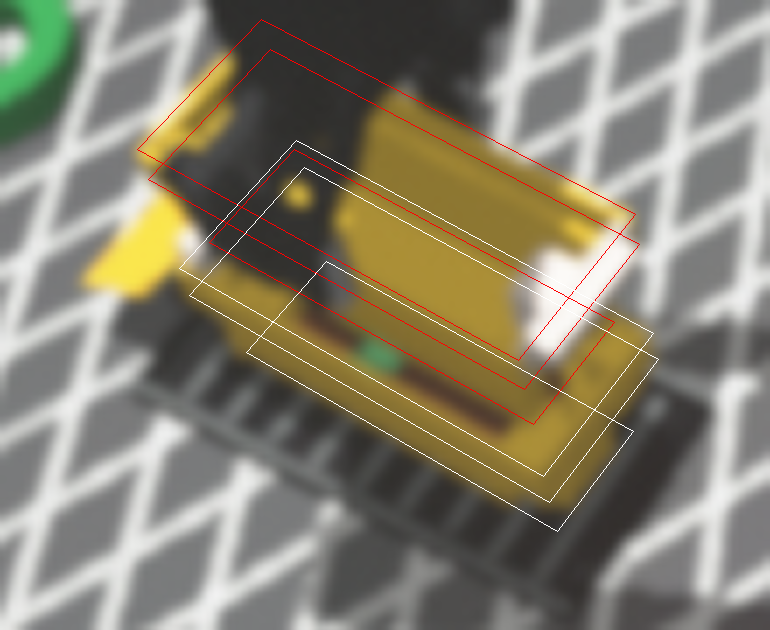

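View pics/l1.png

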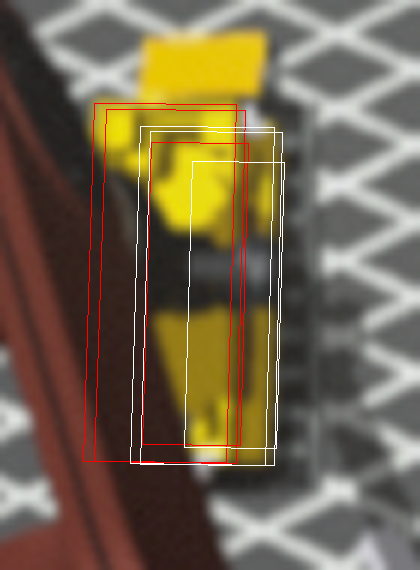

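The tray reads (0.490, 0.307) and the full tray (0.490, 0.3065), so they are aligned. The full tray's chamfered base corner explains the small wireframe mismatch. Lowering gently.

```bash
python3 -m creep '[[0,-0.5,3,0],[0,-0.5,6,0],[0,-0.5,8,0],[0,-0.5,10,0],[0,-0.5,11,0],[0,-0.5,12,0],[0,-0.5,12,0],[0,-0.5,12,0]]'; python3 -c "
from fit import *
moveto(.490,.306,.101,178.3)
crop('side',190,290,300,380,7,'m2.png')"
```

```text
t: 20.85
tool_pos: [0.4898, 0.3061, 0.1039]
tool_rot: [180.0, 0.0, 178.3]
wrist_force: [0.6, -0.7, -1.8]
opening: 0.0591
t 20.85 shift [-0.2 -0.1  2.9] roll 0.0 pos [0.4898 0.3061 0.1039] [180.    0.  178.3] F [ 0.6 -0.7 -1.8] op 59.1
```

View pics/m2.png

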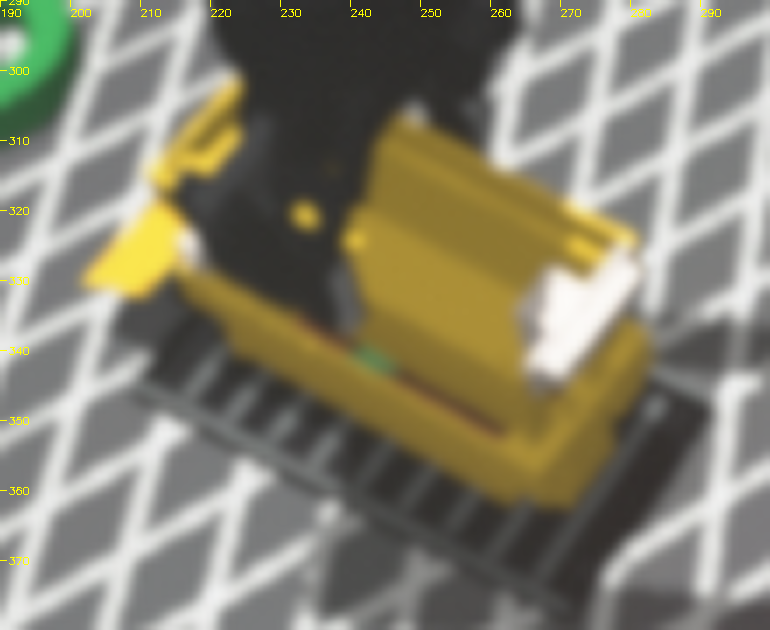

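```bash
python3 -m creep '[[0,0,0.5,0],[0,0,1,0],[0,0,1.5,0],[0,0,1.5,0],[0,0,2,0],[0,0,2,0],[0,0,2,0],[0,0,2,0]]'
```

```text
t: 21.9
tool_pos: [0.4898, 0.3062, 0.103]
tool_rot: [-180.0, 0.0, 178.3]
wrist_force: [-4.7, -1.6, 7.8]
opening: 0.0591
```

It made contact at TCP z = 0.103 (7.8 N), which matches the predicted lug height; on the rim it would be about 0.107. Releasing.

```bash
python3 -m creep '[[0,0,0,0],[0,0,0,0],[0,0,0,0],[0,0,0,0],[0,0,0,0],[0,0,0,0],[0,0,0,0],[0,0,0,0]]' -1; python3 -m creep '[[0,0,-5,0],[0,0,-15,0],[0,0,-30,0],[0,0,-50,0],[0,0,-80,0],[0,0,-110,0],[0,0,-110,0],[0,0,-110,0]]'; python3 -c "
from fit import *
r=np.radians
it=[((.490,.306,r(178.3)),.055,(0,0,255))]
overlay('side',(190,290,300,380),7,'n2.png',it)
crop('top',180,190,250,285,6,'n1.png')
crop('top',280,210,360,300,7,'n3.png');crop('side',290,220,380,300,7,'n4.png')
moveto(.49,.306,.2,178)"
```

```text
t: 22.9
tool_pos: [0.4897, 0.3061, 0.1018]
tool_rot: [180.0, -0.0, 178.3]
wrist_force: [0.3, 0.2, -0.6]
opening: 0.0852
t: 23.9
tool_pos: [0.4896, 0.3061, 0.2119]
tool_rot: [180.0, 0.0, 178.3]
wrist_force: [-0.9, 0.6, -0.5]
opening: 0.0853
t 24.1 shift [-1.   0.2 10.5] roll 0.3 pos [0.489  0.3058 0.2105] [-1.799e+02 -1.000e-01  1.783e+02] F [ 0.3 -0.   0.2] op 85.3
```

View pics/n2.png

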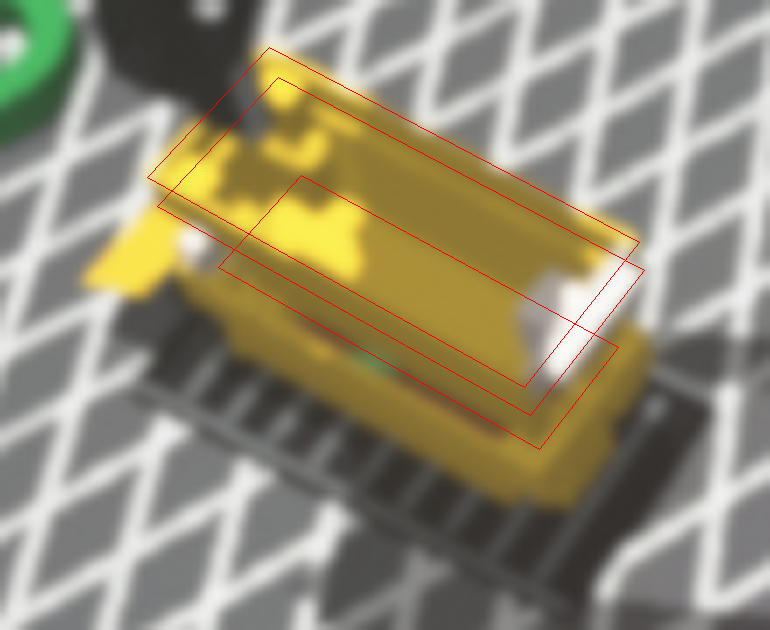

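View pics/n1.png

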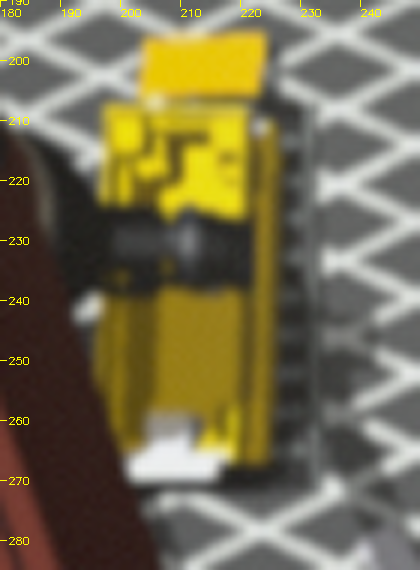

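View pics/n3.png

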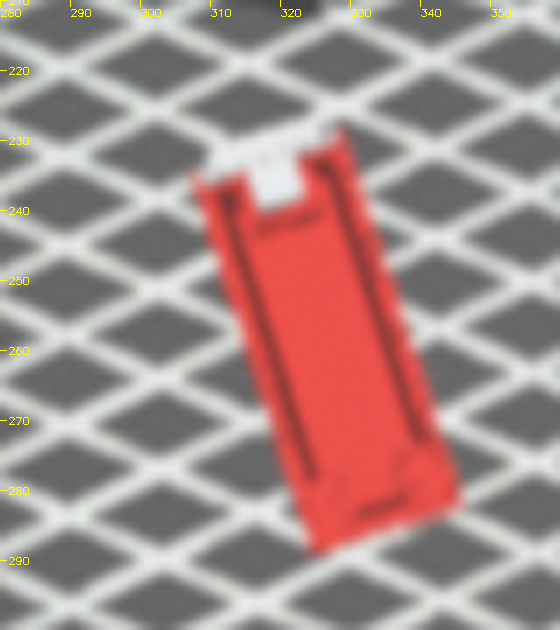

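View pics/n4.png

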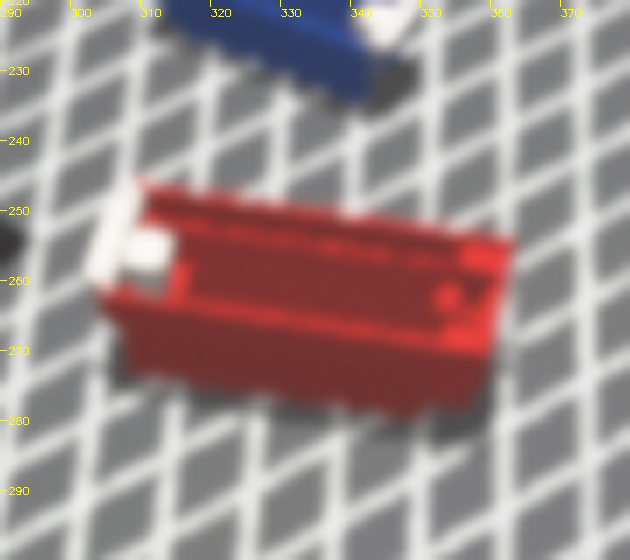

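The stacked yellow tray is level and matches the predicted frame in both views. Red is alone at (326,260) in the top view, grip up. Fitting red.

Run:
```python
from fit import *
T=robot.read_camera("top");S=robot.read_camera("side")
C=[(1,1),(1,-1),(-1,-1),(-1,1)]
t=[(307.5,236),(328.5,229),(345.5,282.5),(324,289.5)]
s=[(304,263),(310,246),(362,255),(360,270)]
o=lambda cam,p:[(cam,a,b) for a,b in zip(C,p)]
for n,ob in(("T",o(T,t)),("S",o(S,s)),("TS",o(T,t)+o(S,s))):
    p,r=fit(.15,.06,.056,ob,[.43,0,.2]);print(n,p[:2].round(4),np.degrees(p[2]).round(1),r.tolist())
moveto(p[0],p[1],.15,np.degrees(p[2])); print(robot.observe()["joint_pos"].round(1))
```

```text
T [0.4301 0.0066] 16.4 [[-0.5, -0.5], [0.1, -0.3], [0.3, 0.4], [0.0, 0.3]]
S [0.4302 0.0078] 17.4 [[-0.1, -0.6], [-0.8, 0.4], [1.4, -0.8], [-0.1, 0.8]]
TS [0.4302 0.007 ] 16.7 [[-0.7, -0.4], [-0.2, -0.3], [0.3, 0.3], [0.0, 0.3], [-0.0, -1.0], [-0.4, 0.1], [1.6, -0.7], [-0.2, 0.8]]
t 24.2 shift [  50.3 -300.5   61.1] roll 161.6 pos [0.4893 0.3059 0.2108] [-1.800e+02 -1.000e-01  1.783e+02] F [-0.3  0.1 -0.4] op 85.7
[ 24.2   7.7  96.8   0.   75.6 -64.2]
```

```bash
python3 -m creep '[[6,-38,0,-3],[14,-83,0,-6],[22,-128,0,-9],[30,-175,0,-12],[37,-220,10,-15],[44,-260,20,-18],[48,-288,40,-18],[50,-300,60,-18]]'; python3 -c "
from fit import *
moveto(.4302,.007,.046,196.7)"
```

```text
t: 25.2
tool_pos: [0.4308, 0.0062, 0.1512]
tool_rot: [-180.0, 0.0, -163.8]
wrist_force: [0.7, 0.5, 0.1]
opening: 0.0851
t 25.2 shift [  0.4   0.9 105.2] roll -0.5 pos [0.4308 0.0062 0.1512] [-180.     0.  -163.8] F [0.7 0.5 0.1] op 85.1
```

```bash
python3 -m creep '[[0,1,10,-0.5],[0,1,30,-0.5],[0,1,50,-0.5],[0,1,70,-0.5],[0,1,85,-0.5],[0,1,98,-0.5],[0,1,104,-0.5],[0,1,104,-0.5]]'; python3 -c "
from fit import *
moveto(.4302,.007,.046,196.7)
crop('side',270,170,400,300,4,'p1.png')"
```

```text
t: 26.2
tool_pos: [0.4307, 0.0087, 0.0476]
tool_rot: [180.0, -0.0, -163.2]
wrist_force: [0.2, -0.4, -0.3]
opening: 0.0856
t 26.2 shift [ 1.  -1.5  1.6] roll 0.1 pos [0.4307 0.0087 0.0476] [ 180.    -0.  -163.2] F [ 0.2 -0.4 -0.3] op 85.6
```

View pics/p1.png

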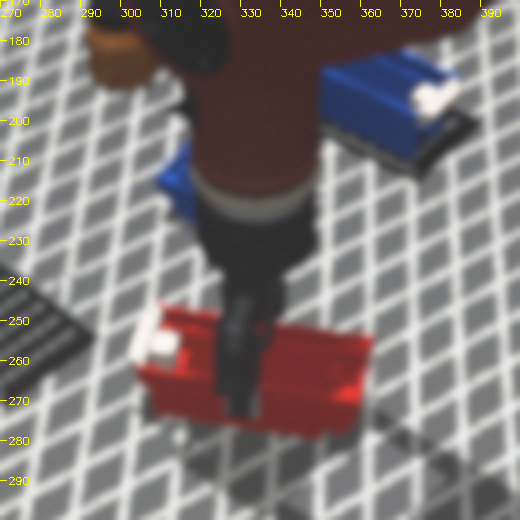

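The fingers straddle the red tray at mid-length, around (330,265). Gripping and lifting.

```bash
python3 -m creep '[[0,-1,0,0],[0,-1,0,0],[0,-1,0,0],[0,-1,0,0],[0,-1,0,0],[0,-1,0,0],[0,-1,0,0],[0,-1,0,0]]' 0.5 40; python3 -m creep '[[0,0,0,0],[0,0,-5,0],[0,0,-15,0],[0,0,-35,0],[0,0,-60,0],[0,0,-85,0],[0,0,-100,0],[0,0,-100,0]]'; python3 -c "
from fit import *
moveto(.658,.031,.147,165.2)
crop('side',270,140,400,300,4,'q1.png')"
```

```text
t: 27.25
tool_pos: [0.4319, 0.0075, 0.0486]
tool_rot: [-179.9, 0.1, -163.2]
wrist_force: [-0.8, -1.3, 6.0]
opening: 0.0587
t: 28.25
tool_pos: [0.4319, 0.0076, 0.149]
tool_rot: [-179.9, 0.1, -163.2]
wrist_force: [-0.1, -0.4, -2.7]
opening: 0.0592
t 28.25 shift [-223.2  -43.1    2.6] roll 31.6 pos [0.4319 0.0076 0.149 ] [-1.799e+02  1.000e-01 -1.632e+02] F [-0.1 -0.4 -2.7] op 59.2
```

View pics/q1.png

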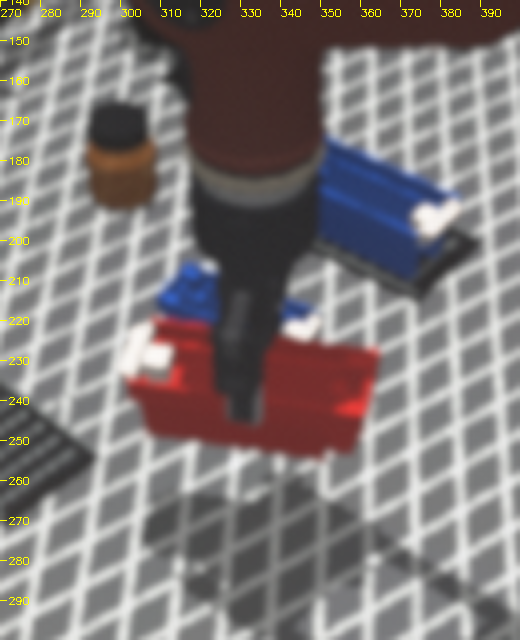

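Red is held. I'm carrying it to the red plate and lowering most of the way.

```bash
python3 -m creep '[[-20,-4,0,3],[-55,-11,0,8],[-95,-18,0,14],[-135,-26,0,20],[-170,-33,0,25],[-200,-39,0,29],[-218,-42,0,31.5],[-223,-43,0,31.5]]'; python3 -m creep '[[0,0,0,0],[0,0,10,0],[0,0,25,0],[0,0,45,0],[0,0,65,0],[0,0,80,0],[0,0,85,0],[0,0,85,0]]'; python3 -c "
from fit import *
moveto(.658,.031,.0515,165.2)
r=np.radians;s=robot.observe();p=s['tool_pos']
it=[((p[0],p[1],r(165.2-180)),p[2]-.0486,(255,255,255))]
overlay('side',(210,170,310,280),6,'r2.png',it)
overlay('top',(270,120,360,220),6,'r1.png',it)"
```

```text
t: 29.3
tool_pos: [0.6566, 0.0313, 0.1456]
tool_rot: [-180.0, -0.2, 165.4]
wrist_force: [-0.2, -0.3, -1.2]
opening: 0.0593
t: 30.3
tool_pos: [0.6569, 0.0312, 0.0624]
tool_rot: [-180.0, -0.0, 165.3]
wrist_force: [-0.1, -0.0, -0.6]
opening: 0.0591
t 30.3 shift [-1.1  0.1 10.9] roll 0.1 pos [0.6569 0.0312 0.0624] [-180.    -0.   165.3] F [-0.1 -0.  -0.6] op 59.1
```

View pics/r2.png

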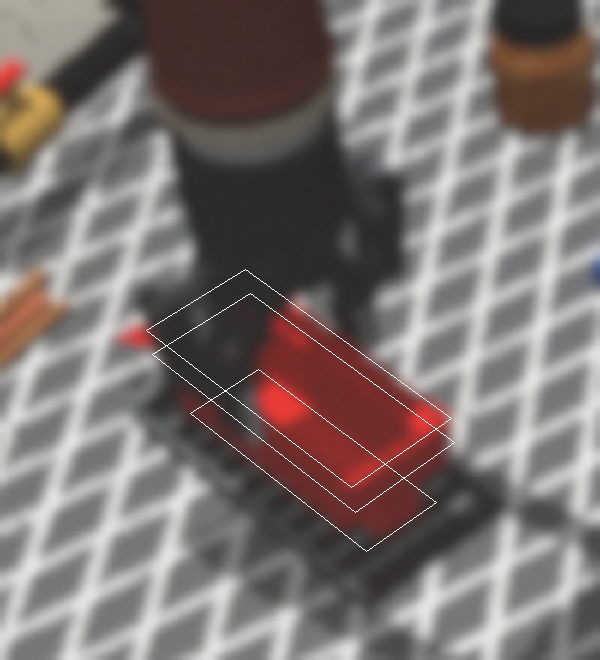

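View pics/r1.png

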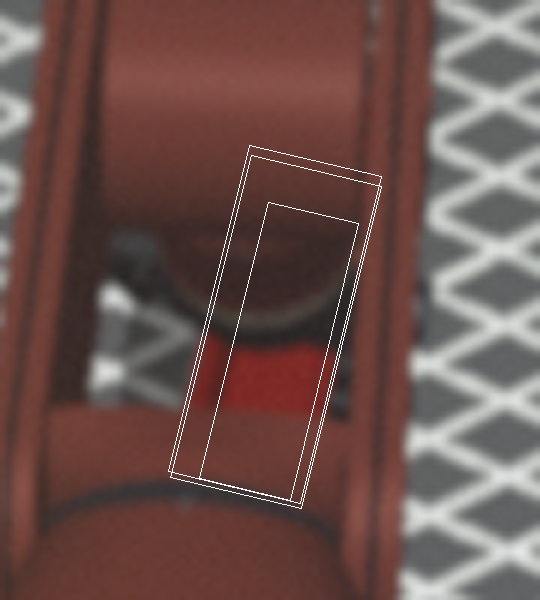

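The tray is where it was predicted, within about 2 mm. Lowering to seat it.

```bash
python3 -m creep '[[0,0,3,0],[0,0,6,0],[0,0,8,0],[0,0,9,0],[0,0,10,0],[0,0,11,0],[0,0,11.5,0],[0,0,11.5,0]]'; python3 -m creep '[[0,0,0,0],[0,0,0,0],[0,0,0,0],[0,0,0,0],[0,0,0,0],[0,0,0,0],[0,0,0,0],[0,0,0,0]]'
```

```text
t: 31.4
tool_pos: [0.657, 0.0312, 0.0517]
tool_rot: [-180.0, 0.0, 165.3]
wrist_force: [-2.1, 0.1, 2.4]
opening: 0.0591
t: 32.4
tool_pos: [0.657, 0.0311, 0.0517]
tool_rot: [180.0, 0.0, 165.3]
wrist_force: [-3.9, 1.5, 6.7]
opening: 0.0594
```

It is seated, with 6.7 N upward at z = 0.0517 as predicted. Releasing and retreating clear of the view.

```bash
python3 -m creep '[[0,0,0,0],[0,0,0,0],[0,0,0,0],[0,0,0,0],[0,0,0,0],[0,0,0,0],[0,0,0,0],[0,0,0,0]]' -1; python3 -m creep '[[0,0,-5,0],[0,0,-20,0],[0,0,-45,0],[0,0,-80,0],[0,0,-120,0],[0,0,-160,0],[0,0,-180,0],[0,0,-180,0]]'; python3 -m creep '[[30,0,0,0],[80,0,0,0],[130,0,0,0],[180,0,0,0],[220,0,0,0],[250,0,0,0],[250,0,0,0],[250,0,0,0]]';python3 -c "
from fit import *
moveto(.4,.0,.23,165.2)
r=np.radians
it=[((.657,.0312,r(165.3-180)),.003,(255,255,255)),((.5103,-.306,r(170.3)),.003,(255,255,255)),((.490,.306,r(178.3)),.055,(0,0,255))]
overlay('side',(180,150,410,390),3,'s2.png',it)
overlay('top',(180,120,480,290),2,'s1.png',it)
crop('side',0,0,640,480,1,'s3.png');crop('top',0,0,640,480,1,'s4.png')"
```

```text
t: 33.4
tool_pos: [0.657, 0.0311, 0.0513]
tool_rot: [180.0, 0.0, 165.3]
wrist_force: [-0.7, -0.2, -0.7]
opening: 0.0854
t: 34.4
tool_pos: [0.658, 0.0311, 0.2337]
tool_rot: [180.0, 0.2, 165.3]
wrist_force: [0.1, -0.0, -0.5]
opening: 0.0853
t: 35.4
tool_pos: [0.4151, 0.0943, 0.2304]
tool_rot: [-180.0, -0.1, 165.3]
wrist_force: [-0.2, 0.2, 0.8]
opening: 0.0857
t 35.4 shift [ -9.3 -95.    0.4] roll 0.1 pos [0.4151 0.0943 0.2304] [-1.800e+02 -1.000e-01  1.653e+02] F [-0.2  0.2  0.8] op 85.7
```

View pics/s2.png

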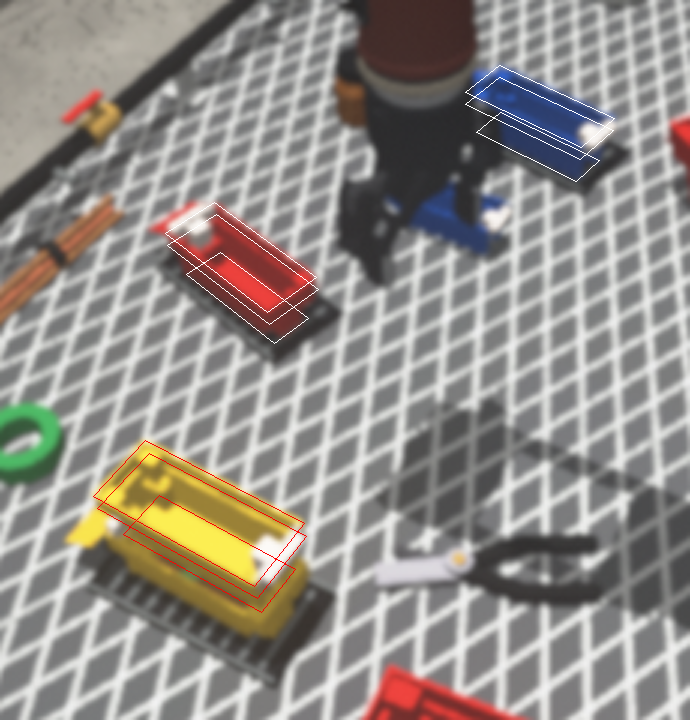

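View pics/s1.png

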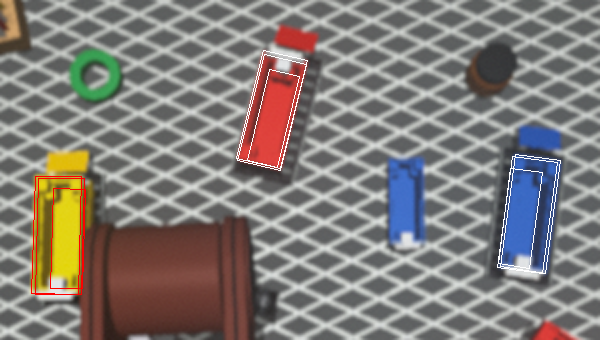

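View pics/s4.png

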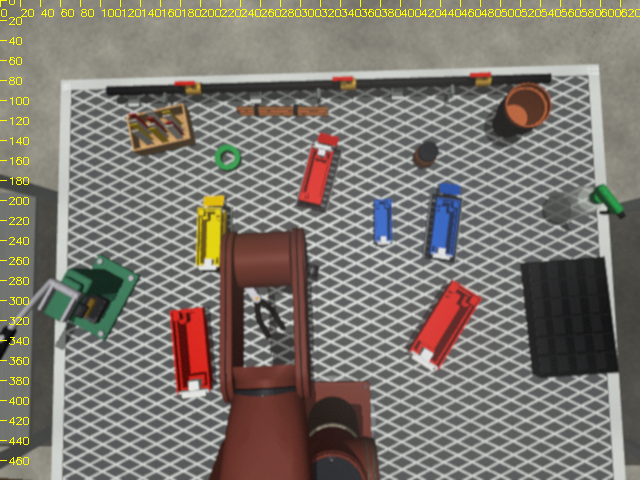

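The views show all three trays at their places, with the jar unmoved at (427,153). One last zoom checks the stack against both predicted frames.

```bash
python3 -c "
from fit import *
r=np.radians
it=[((.490,.306,r(178.3)),.055,(0,0,255)),((.490,.306,r(178.3)),.003,(255,255,255))]
S=overlay('side',(190,285,300,380),7,'u2.png',it)
T=robot.read_camera('top')
print(robot.observe()['dq'].round(2))"
```

```text
[ 0.08 -0.34  0.09  0.15  0.01  0.04]
```

View pics/u2.png

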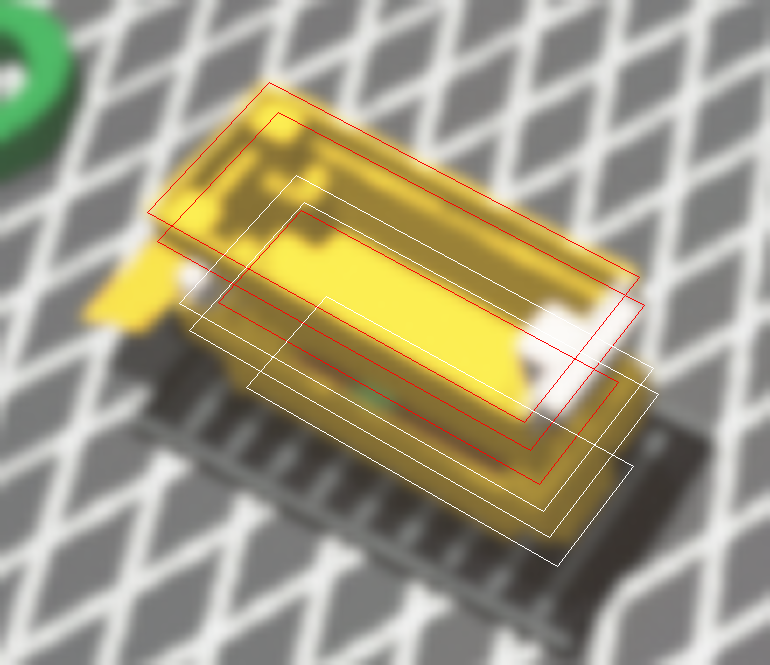

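Both frames match to about 2 mm: the stack is square and level and the full tray hasn't moved. Handing in.

```bash
python3 -c "
from bench import robot
print(robot.job_done())"
```

```text
the job is handed in; nothing more can be done
None
```

I placed all three trays from the top of the pile down and handed the job in at about 35 s of the 109 s. `job_done` reports no verdict, so what follows rests on my own checks.

- **Blue:** it is on the blue plate. It was lowered until 8.8 N of upward force showed it was seated, and it sits within about 3 mm of the plate's centre.
- **Yellow:** the empty tray is on the full tray's lugs, turned end for end from it. Contact came at the height expected for the lugs (7.8 N), not for the rim or the grafts. In the final side view it is level and within about 2 mm of where it should be over the full tray. The full tray is still where it was.
- **Red:** it is on the red plate, seated at the predicted height (6.7 N) and within about 3 mm of the plate's centre.

**Last checks:** the final pictures show the jar unmoved and the gripper open and clear of everything. None of the checks failed. The two cameras disagreed by about 2–3 mm on positions and up to about 2° on angles.

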